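Fill the empty cell holders of a backup battery box and shut the lid

ROBOT

A 6-joint arm with a two-finger parallel gripper is mounted at the origin on the work surface. World frame = base frame: x ahead of the robot, y to its left, z up, the work surface at z = 0. Lengths are in m, angles in rad, forces in N, time in s.
With the tool pointing down it reaches from about 0.425 to 0.95 m from the base axis. Payload 3.5 kg.
Tool frame: the origin (TCP) lies midway between the tips of the shut fingers; the grasp point (between the pads) lies 19 mm behind it (robot.grip_depth is the distance from the TCP to the grasp point, in m); z points along the fingers, y is the direction in which the jaws open and shut (so a half turn about z gives the same grasp; the last joint's range is limited). The gripper opens to 85 mm and grips with 20 to 120 N. Pads are 22 mm wide; open, the fingers measure 114 mm over their backs; the gripper's body (76 mm by 85 mm) begins 54 mm behind the grasp point. The pads swing forward as they close: fully open they stand 13 mm farther back than shut.
Start: joints at [-1.481, 0.286, 1.577, -0, 1.279, -0.15], TCP at [0.16, -0.656, 0.231] pointing down, gripper open.
Joint ranges: [-2.77, 2.77], [-0.9, 2.22], [0.21, 2.48], [-1.53, 4.67], [0.24, 2.81], [-2.84, 2.84]. Speed limits (rad/s): [2.79, 2.79, 3.14, 3.14, 3.14, 3.14].

INTERFACE

Orientations are given as a unit quaternion [w, x, y, z].
In Python, from bench import robot, vision gives the robot as it stands.
- The arm moves only by the tool arm_command, never from a script. Its argument "increments" is a list of rows, each a list of 3 entries, a list of its own where there are three numbers: the shift along the tool's x, y, z in units of 0.1 m (1.0 is 0.1 m), then the turn, a rotation vector about the tool's x, y, z in units of 180 degrees (1.0 is 180 degrees), then the gripper command: -1 is fully open, 1 is shut, values between are in proportion. In form: [[[tx, ty, tz], [rx, ry, rz], hand], ...]. A call has exactly 5 rows; each row is the pose to reach, as a shift and turn from the pose commanded when the call began, along the tool's axes at that moment, turning the shorter way round; what a row does not reach only later rows make up. A row lasts 1/10 s, in which the tool goes at most 50 mm and 8.59 degrees, less where a joint would pass 70% of its speed; a pose out of reach is approached as far as the arm can. A call with a number of a shift or a turn outside -1 to 1 is refused whole. A call with a gripper value outside its range is refused whole. The fingers move at their own pace and stop on an object; "force" is the grip in N (left out, the last holds). Time passes only in rows, so rows that repeat a pose let the fingers close, or fill a call up. It gives the time, the measured TCP pose, the force and the opening at its end, in the units of the state.
- robot.state(): the state, without advancing time (a new reading comes with each control period).
- vision.snapshot(name): name is "scene" or "top" or "wrist"; returns a dict with "color" (420x560x3 uint8, red, green, blue), "camera_matrix" (3x3 intrinsics, pixels), "dist_coeffs" ([k1, k2, p1, p2, k3] as OpenCV has them; the pictures are not rectified), "rvec" (rotation vector, rad) and "tvec" (3), from world to camera coordinates, as OpenCV has them. Camera axes: x right, y down, z forward; pixel columns grow to the right and rows downward; lengths in m; the calibration is good to about 2 mm. A picture is of the moment at which its call begins. There is no depth.
- robot.finish_job(): hands the job in, once; it reports no verdict.
The state is a dict: "clock": time; "joints": joint angles; "joint_vel": joint speeds; "joint_torque": joint torques, N m; "position": TCP position; "eef_rot": TCP orientation; "contact_force": force on the tool from outside, world axes, zero at the start; "wrist_torque": the same for the moment, N m; "finger_gap": finger opening in m.
Only numpy, scipy, OpenCV 4.12 (cv2) and the standard library are available. Lean on these libraries where they do the work, as an engineer would, in place of code of your own. Each camera call takes 0.05 s, during which the arm holds its last target. There are 200 camera calls.

TASK

Two of the four holders in the grey battery box are empty: put a spare D cell from the blue tray into each of them, flat end on the spring and nub at the red-topped plus end, lying level and fully home. Leave the loaded cells where they are and the spare left over in the tray, don't disturb anything else on the bench, then swing the lid fully shut.

Things in the scene. Friction and masses are not known exactly. Their poses are not given: they have to be found in the camera images.
- box: Open grey enclosure, 190 (x) x 164 (y) x 52 mm high, walls and floor 4 mm, fixed to the bench; origin: centre of the underside. It holds four cell holders, long sides along x, in two columns (y = +-32 mm) and two rows (x = +-44 mm, middle of the holder); some have the spring at their +x end, some at their -x end. The lid is hinged on the +y wall.
- lid (a joint): Lid angle in rad: 0 shut flat on the box, 1.57 upright, more leaning out over +y (starts at 1.75 to 1.95, stop at 2.2). Grey plate 194 x 170 x 4 mm, 0.2 kg, with a lip (60 x 12 mm) on the free edge. Hinge line along the box's x, 84 mm to +y of its origin, 52 mm above its underside. Stiff hinge (0.3 N m): stays where it is left; push it over by its outer face and press it down.
- lid_edge (a point): Middle of the lid's free edge on its outer face, 170 mm from the hinge line (the lip is beyond it). z axis: the outer normal of the lid (up when shut).
- tray: Shallow blue tray for spare cells, 92 (x) x 216 (y) x 16 mm high, walls and floor 4 mm, fixed to the bench. Origin: centre of the underside. Three ribbed troughs along x at y = -62, 0 and +62 mm hold the cells, nubs to either end, with their axes 21.5 mm above the bench; the ribs reach 15 mm to either side of a cell's middle line and 11.5 mm above the bench.
- cell_1: D-size cell, 33 mm diameter, 61.5 mm long over all (59.5 mm body, then a nub 9.5 mm across and 2 mm high at the positive end), about 0.14 kg. Silver-grey sleeve, copper-coloured third next to the nub. Origin: on the axis, half way along the 61.5 mm; x axis towards the nub. Of the five cells two sit in holders of the box and three are spares in the tray: read which from the positions.
- cell_2: Another D cell, exactly as cell_1 (origin on the axis, half way along; x axis towards the nub); in a holder or in the tray.
- cell_3: Another D cell, exactly as cell_1 (origin on the axis, half way along; x axis towards the nub); in a holder or in the tray.
- cell_4: Another D cell, exactly as cell_1 (origin on the axis, half way along; x axis towards the nub); in a holder or in the tray.
- cell_5: Another D cell, exactly as cell_1 (origin on the axis, half way along; x axis towards the nub); in a holder or in the tray.
- bay_a_plus (a point): Plus contact of one of the four cell holders; which holder is where, and which are empty, varies. Point: centre of the inner face of the plus end wall, 24.5 mm above the bench, where a seated cell's nub touches; x axis horizontal along the holder, from the spring towards the plus wall; z up. A seated cell lies level, its axis through this point, its middle 30.75 mm behind it (-x).
- bay_b_plus (a point): Plus contact of another holder, as bay_a_plus. Each is black, 83 x 34 mm, from 78.5 mm behind this point to 4.5 mm ahead of it. Base plate 17.5 mm below the point, two low ribs (to 10.5 mm below it, within 15 mm of the middle line) centre the cell. End walls 32 mm wide, tops 5 mm above the point: the plus wall 4.5 mm thick with a red top, the spring end's wall face 70.5 mm behind the point.
- bay_c_plus (a point): Plus contact of another holder, as bay_a_plus. Spring of each holder: steel coil with a round contact 8 mm across, on the level of this point. Free, its face stands 57 mm behind the point (4.5 mm too close for a cell); it can be pushed back to 67 mm behind and no farther. It pushes with 1.6 N when free, about 5 N with a cell seated, 10 N at its stop, and holds the cell against the plus wall.
- bay_d_plus (a point): Plus contact of another holder, as bay_a_plus. Loading: a level cell cannot enter. Hold it with the nub end up by 22 degrees or more, so that the nub end clears the plus wall, its flat end low against the spring; push the spring back, swing the nub end down behind the plus wall, press it home.
- spent_cell: Bystander: a spent green D cell standing upright behind the tray, 33 mm across, 61.5 mm high; origin under its centre.
- breaker: Bystander: a white rail-mounting circuit breaker, 85 x 18 x 69 mm high, standing beyond the box; origin under its centre.
- solder_reel: Bystander: orange reel, 52 mm across, 46 mm high, standing on its flange; origin under its centre.
- lead_battery: Bystander: black block battery, 65 x 151 x 100 mm high; origin under its centre.
- multimeter: Bystander: red multimeter lying on its back, 150 x 75 x 34 mm; origin under its centre.
- spray_can: Bystander: red spray can, 52 mm across, 170 mm high; origin under its centre.
- screwdriver: Bystander: red screwdriver, 190 mm long, lying on the bench; origin under its middle.
There are look-alikes about, which are no part of the job. What is shaped like the cell_3 but brown or yellow is not meant.

How it is judged:
On the way, in this order (a step that is already met when the one before it is completed fails the run):
1. one of the empty holders has a spare cell seated the right way round ((((x of cell_3 in the frame of bay_c_plus between -0.03375 and -0.02775 m and y of cell_3 in the frame of bay_c_plus between -0.003 and 0.003 m and z of cell_3 in the frame of bay_c_plus between -0.003 and 0.003 m and angle between the x axis of cell_3 and the x axis of bay_c_plus, either way round below 0.07 rad and x of bay_c_plus in the frame of cell_3 above 0.02 m) or (x of cell_4 in the frame of bay_c_plus between -0.03375 and -0.02775 m and y of cell_4 in the frame of bay_c_plus between -0.003 and 0.003 m and z of cell_4 in the frame of bay_c_plus between -0.003 and 0.003 m and angle between the x axis of cell_4 and the x axis of bay_c_plus, either way round below 0.07 rad and x of bay_c_plus in the frame of cell_4 above 0.02 m) or (x of cell_5 in the frame of bay_c_plus between -0.03375 and -0.02775 m and y of cell_5 in the frame of bay_c_plus between -0.003 and 0.003 m and z of cell_5 in the frame of bay_c_plus between -0.003 and 0.003 m and angle between the x axis of cell_5 and the x axis of bay_c_plus, either way round below 0.07 rad and x of bay_c_plus in the frame of cell_5 above 0.02 m)) or ((x of cell_3 in the frame of bay_d_plus between -0.03375 and -0.02775 m and y of cell_3 in the frame of bay_d_plus between -0.003 and 0.003 m and z of cell_3 in the frame of bay_d_plus between -0.003 and 0.003 m and angle between the x axis of cell_3 and the x axis of bay_d_plus, either way round below 0.07 rad and x of bay_d_plus in the frame of cell_3 above 0.02 m) or (x of cell_4 in the frame of bay_d_plus between -0.03375 and -0.02775 m and y of cell_4 in the frame of bay_d_plus between -0.003 and 0.003 m and z of cell_4 in the frame of bay_d_plus between -0.003 and 0.003 m and angle between the x axis of cell_4 and the x axis of bay_d_plus, either way round below 0.07 rad and x of bay_d_plus in the frame of cell_4 above 0.02 m) or (x of cell_5 in the frame of bay_d_plus between -0.03375 and -0.02775 m and y of cell_5 in the frame of bay_d_plus between -0.003 and 0.003 m and z of cell_5 in the frame of bay_d_plus between -0.003 and 0.003 m and angle between the x axis of cell_5 and the x axis of bay_d_plus, either way round below 0.07 rad and x of bay_d_plus in the frame of cell_5 above 0.02 m)))), for 0.2 s.
2. both empty holders have a spare cell seated the right way round (((x of cell_3 in the frame of bay_c_plus between -0.03375 and -0.02775 m and y of cell_3 in the frame of bay_c_plus between -0.003 and 0.003 m and z of cell_3 in the frame of bay_c_plus between -0.003 and 0.003 m and angle between the x axis of cell_3 and the x axis of bay_c_plus, either way round below 0.07 rad and x of bay_c_plus in the frame of cell_3 above 0.02 m) or (x of cell_4 in the frame of bay_c_plus between -0.03375 and -0.02775 m and y of cell_4 in the frame of bay_c_plus between -0.003 and 0.003 m and z of cell_4 in the frame of bay_c_plus between -0.003 and 0.003 m and angle between the x axis of cell_4 and the x axis of bay_c_plus, either way round below 0.07 rad and x of bay_c_plus in the frame of cell_4 above 0.02 m) or (x of cell_5 in the frame of bay_c_plus between -0.03375 and -0.02775 m and y of cell_5 in the frame of bay_c_plus between -0.003 and 0.003 m and z of cell_5 in the frame of bay_c_plus between -0.003 and 0.003 m and angle between the x axis of cell_5 and the x axis of bay_c_plus, either way round below 0.07 rad and x of bay_c_plus in the frame of cell_5 above 0.02 m)) and ((x of cell_3 in the frame of bay_d_plus between -0.03375 and -0.02775 m and y of cell_3 in the frame of bay_d_plus between -0.003 and 0.003 m and z of cell_3 in the frame of bay_d_plus between -0.003 and 0.003 m and angle between the x axis of cell_3 and the x axis of bay_d_plus, either way round below 0.07 rad and x of bay_d_plus in the frame of cell_3 above 0.02 m) or (x of cell_4 in the frame of bay_d_plus between -0.03375 and -0.02775 m and y of cell_4 in the frame of bay_d_plus between -0.003 and 0.003 m and z of cell_4 in the frame of bay_d_plus between -0.003 and 0.003 m and angle between the x axis of cell_4 and the x axis of bay_d_plus, either way round below 0.07 rad and x of bay_d_plus in the frame of cell_4 above 0.02 m) or (x of cell_5 in the frame of bay_d_plus between -0.03375 and -0.02775 m and y of cell_5 in the frame of bay_d_plus between -0.003 and 0.003 m and z of cell_5 in the frame of bay_d_plus between -0.003 and 0.003 m and angle between the x axis of cell_5 and the x axis of bay_d_plus, either way round below 0.07 rad and x of bay_d_plus in the frame of cell_5 above 0.02 m))), for 0.2 s.
3. the lid is shut (value of joint lid below 0.03 rad), for 0.2 s.
At the end, for the whole second after the job is handed in: Each of the four holders has a cell seated the right way round (nub to the plus contact, middle of the cell within 3 mm of its seated place in each direction, axis within 0.07 rad of the holder's), the third spare lies in the tray, and the lid is shut to within 0.03 rad (all of step 2 and x of cell_1 in the frame of bay_a_plus between -0.03375 and -0.02775 m and y of cell_1 in the frame of bay_a_plus between -0.003 and 0.003 m and z of cell_1 in the frame of bay_a_plus between -0.003 and 0.003 m and angle between the x axis of cell_1 and the x axis of bay_a_plus, either way round below 0.07 rad and x of bay_a_plus in the frame of cell_1 above 0.02 m and x of cell_2 in the frame of bay_b_plus between -0.03375 and -0.02775 m and y of cell_2 in the frame of bay_b_plus between -0.003 and 0.003 m and z of cell_2 in the frame of bay_b_plus between -0.003 and 0.003 m and angle between the x axis of cell_2 and the x axis of bay_b_plus, either way round below 0.07 rad and x of bay_b_plus in the frame of cell_2 above 0.02 m and value of joint lid below 0.03 rad and ((x of cell_3 in the frame of tray between -0.03 and 0.03 m and y of cell_3 in the frame of tray between -0.09 and 0.09 m and z of cell_3 in the frame of tray between 0.015 and 0.03 m) or (x of cell_4 in the frame of tray between -0.03 and 0.03 m and y of cell_4 in the frame of tray between -0.09 and 0.09 m and z of cell_4 in the frame of tray between 0.015 and 0.03 m) or (x of cell_5 in the frame of tray between -0.03 and 0.03 m and y of cell_5 in the frame of tray between -0.09 and 0.09 m and z of cell_5 in the frame of tray between 0.015 and 0.03 m))); the robot touches nothing.
It fails at once if a cell that was already loaded is taken out or shifted by more than 8 mm (distance of any of cell_1, cell_2 from where it was at the start of the episode above 0.008 m).
It fails at once if something else on the bench is moved by more than 30 mm (distance of any of spent_cell, breaker, solder_reel, lead_battery, multimeter, spray_can, screwdriver from where it was at the start of the episode above 0.03 m).
It also fails if it takes over 72 s, if anything falls off the work surface, if the arm or the gripper's body presses on something with over 40 N, if the wrist force passes 120 N, or if a joint passes its speed limit or range.

## Working session

There is one attempt and no reset: what is moved stays moved. The work goes in short steps, Python scripts to look and compute and a tool call to move; the robot and the scene stay as the last step left them, time stands still between calls to the robot, and variables do not carry over. Pictures are saved under pics/ and viewed, about 8 in all and at most 12, crops included, and the job is handed in when it is done.

Besides the shell and the picture viewer there is one more tool, called after "Request:" as name([rows], argument=value, ...), one row to a line, values as JSON. arm_command: Moves the arm, as the interface text tells. Its arguments: {"type":"object","properties":{"increments":{"type":"array"},"force":{"type":"number"}},"required":["increments"]}

```bash
ls; mkdir -p pics; python3 - <<'E'
from bench import robot, vision
import cv2,pickle
for n in("top","scene"):
    s=vision.snapshot(n); pickle.dump(s,open(n+".pkl","wb"))
    cv2.imwrite(f"pics/{n}0.png",cv2.resize(s["color"][:,:,::-1],(800,600),interpolation=cv2.INTER_CUBIC))
    print(n,s["camera_matrix"],s["dist_coeffs"],s["rvec"],s["tvec"])
print(robot.state())
E
```

```text
pics
top [[512.72574606   0.         282.89812778]
 [  0.         512.72574606 203.17746558]
 [  0.           0.           1.        ]] [-0.1605689  0.         0.         0.         0.       ] [ 2.06019807 -2.15326997  0.24950726] [0.05185716 0.51879765 1.45144597]
scene [[470.62026253   0.         280.18394829]
 [  0.         470.62026253 209.56968773]
 [  0.           0.           1.        ]] [-0.04044506  0.          0.          0.          0.        ] [ 1.2034098   2.4217245  -0.86004968] [ 0.28109984 -0.31919613  1.64837981]
{'clock': 0.1, 'joints': array([-1.48102764e+00,  2.87105994e-01,  1.57803694e+00,  9.86065614e-06,
        1.27857183e+00, -1.50008266e-01]), 'joint_vel': array([ 0.00078971, -0.00069132, -0.0037093 ,  0.00101573,  0.00045526,
        0.00018313]), 'joint_torque': array([ 5.60079588e-04, -4.07296836e+01, -2.93700403e+01, -1.61558196e-04,
        3.41042003e-03,  1.89905427e-05]), 'position': array([ 0.16027528, -0.65508959,  0.23006277]), 'eef_rot': array([-1.06043108e-03,  9.92821592e-01,  1.19600001e-01,  3.66715663e-05]), 'contact_force': array([-0.07796174, -0.39473353,  0.18879576]), 'wrist_torque': array([-0.03005256, -0.00101764, -0.02621508]), 'finger_gap': 0.08538196498422705}
```

View pics/top0.png

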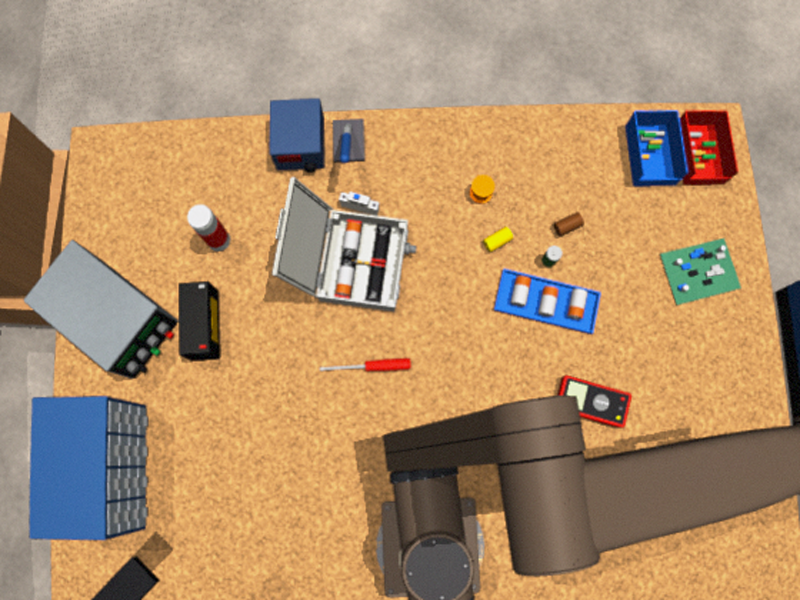

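View pics/scene0.png

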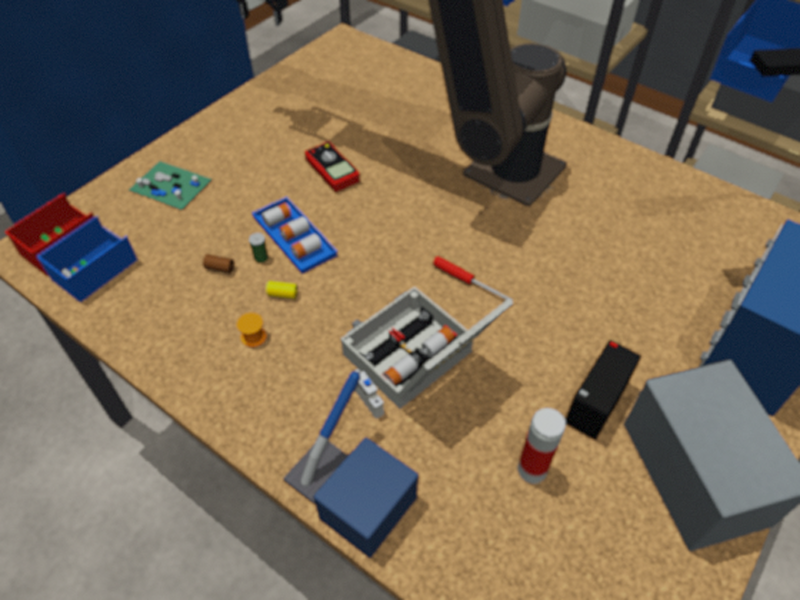

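```bash
cat > h.py <<'E'
import numpy as np, cv2, pickle
from scipy.spatial.transform import Rotation as R
def ray(s,uv):
    uv=np.asarray(uv,float).reshape(-1,1,2)
    n=cv2.undistortPoints(uv,s["camera_matrix"],np.array(s["dist_coeffs"])).reshape(-1,2)
    Rm=cv2.Rodrigues(np.array(s["rvec"]))[0]; c=-Rm.T@np.array(s["tvec"])
    d=np.c_[n,np.ones(len(n))]@Rm
    return c,d
def onz(s,uv,z):
    c,d=ray(s,uv); z=np.broadcast_to(z,len(d))
    return c+d*((z-c[2])/d[:,2])[:,None]
def proj(s,P):
    return cv2.projectPoints(np.asarray(P,float).reshape(-1,1,3),np.array(s["rvec"]),np.array(s["tvec"]),s["camera_matrix"],np.array(s["dist_coeffs"]))[0].reshape(-1,2)
def tool(st):
    q=st["eef_rot"]; return R.from_quat(np.r_[q[1:],q[0]])
E
python3 - <<'E'
from h import *
s=pickle.load(open("top.pkl","rb"))
k=.7
print(onz(s,np.array([(503,270),(601,291),(596,332),(494,311)])*k,.016).round(4))
print(onz(s,np.array([(332,209),(409,219),(395,309),(318,302)])*k,.052).round(4))
im=s["color"][:,:,::-1]
a=cv2.resize(im[120:225,185:295],None,fx=5,fy=5,interpolation=cv2.INTER_CUBIC)
b=cv2.resize(im[185:237,340:425],None,fx=5,fy=5,interpolation=cv2.INTER_CUBIC)
o=np.zeros((525,980,3),np.uint8);o[:525,:550]=a;o[:260,550:975]=b
cv2.imwrite("pics/crop1.png",cv2.resize(o,(800,429),interpolation=cv2.INTER_AREA))
E
```

```text
[[ 0.5656 -0.1854  0.016 ]
 [ 0.5102 -0.3945  0.016 ]
 [ 0.4218 -0.3744  0.016 ]
 [ 0.4771 -0.1596  0.016 ]]
[[0.7062 0.1744 0.052 ]
 [0.6765 0.0115 0.052 ]
 [0.4833 0.0494 0.052 ]
 [0.5049 0.2077 0.052 ]]
```

View pics/crop1.png

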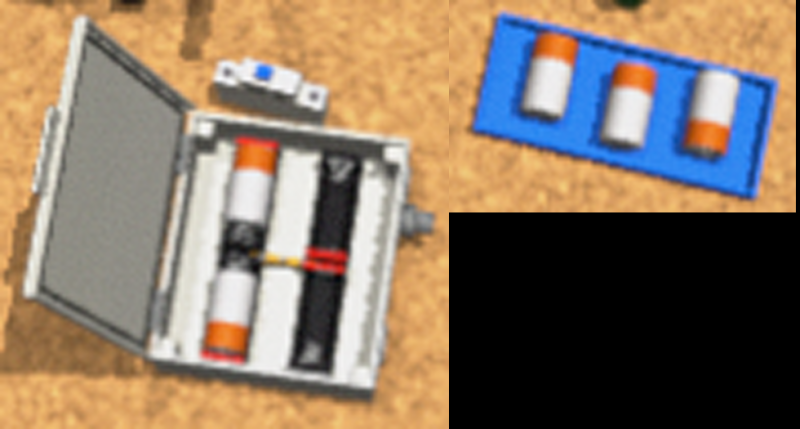

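Top view: the tray (blue, ~(548,300)) holds three silver/copper spares: two have the nub towards +x and the right-hand one towards −x. In the box (~(360,260)) the left column is loaded. The right column is empty, with its red plus tops in the middle and its springs at the outer ends. The brown (568,223) and yellow (498,239) cylinders are look-alikes outside the tray, so I leave them alone. Next I move over the tray and look from close up.

Request:
arm_command([
  [[0.2,-0.14,0],[0,0,0.032],-0.1],
  [[0.4,-0.28,0],[0,0,0.064],-0.1],
  [[0.6,-0.42,0],[0,0,0.096],-0.1],
  [[0.8,-0.56,0],[0,0,0.128],-0.1],
  [[1.0,-0.7,0],[0,0,0.158],-0.1],
], force=80)

```text
clock: 0.6
position: [0.2413, -0.5628, 0.2306]
eef_rot: [-0.001, 0.992, -0.13, -0.0]
contact_force: [0.1, 0.4, -0.9]
finger_gap: 0.0467
```

Request:
arm_command([
  [[0.08,-0.17,0],[0,0,0],-0.1],
  [[0.16,-0.34,0],[0,0,0],-0.1],
  [[0.25,-0.51,0],[0,0,0],-0.1],
  [[0.33,-0.68,0],[0,0,0],-0.1],
  [[0.42,-0.85,0],[0,0,0],-0.1],
])

```text
clock: 1.1
position: [0.3038, -0.4914, 0.2313]
eef_rot: [0.0, 0.992, -0.128, 0.0]
contact_force: [-0.2, -0.5, -0.5]
finger_gap: 0.0474
```

Request:
arm_command([
  [[0.08,-0.17,0],[0,0,0],-0.1],
  [[0.16,-0.34,0],[0,0,0],-0.1],
  [[0.25,-0.51,0],[0,0,0],-0.1],
  [[0.33,-0.68,0],[0,0,0],-0.1],
  [[0.42,-0.85,0],[0,0,0],-0.1],
])

```text
clock: 1.6
position: [0.366, -0.4196, 0.2314]
eef_rot: [0.0, 0.992, -0.128, -0.0]
contact_force: [-0.3, -0.1, 0.7]
finger_gap: 0.0468
```

Request:
arm_command([
  [[0.08,-0.17,0],[0,0,0],-0.1],
  [[0.16,-0.34,0],[0,0,0],-0.1],
  [[0.25,-0.51,0],[0,0,0],-0.1],
  [[0.33,-0.68,0],[0,0,0],-0.1],
  [[0.42,-0.85,0],[0,0,0],-0.1],
])

```text
clock: 2.1
position: [0.4281, -0.348, 0.2314]
eef_rot: [0.0, 0.992, -0.128, 0.0]
contact_force: [0.4, 0.0, 0.5]
finger_gap: 0.0468
```

```bash
python3 - <<'E'
from bench import robot, vision
from h import *
w=vision.snapshot("wrist"); t=vision.snapshot("top")
pickle.dump(w,open("w1.pkl","wb"));pickle.dump(t,open("t1.pkl","wb"))
cv2.imwrite("pics/w1.png",cv2.resize(w["color"][:,:,::-1],(800,600),interpolation=cv2.INTER_CUBIC))
st=robot.state();print(st["clock"],st["position"],tool(st).as_matrix().round(3),st["finger_gap"],st["contact_force"],st["joints"])
E
```

```text
2.2 [ 0.42872007 -0.34726433  0.23136646] [[ 0.968 -0.251  0.   ]
 [-0.251 -0.968  0.   ]
 [ 0.    -0.    -1.   ]] 0.047312296744341745 [ 0.53628194 -1.68026975  0.37548385] [-8.64947709e-01  1.47825280e-02  1.88149761e+00  5.03257678e-04
  1.24535746e+00  9.59217144e-01]
```

View pics/w1.png

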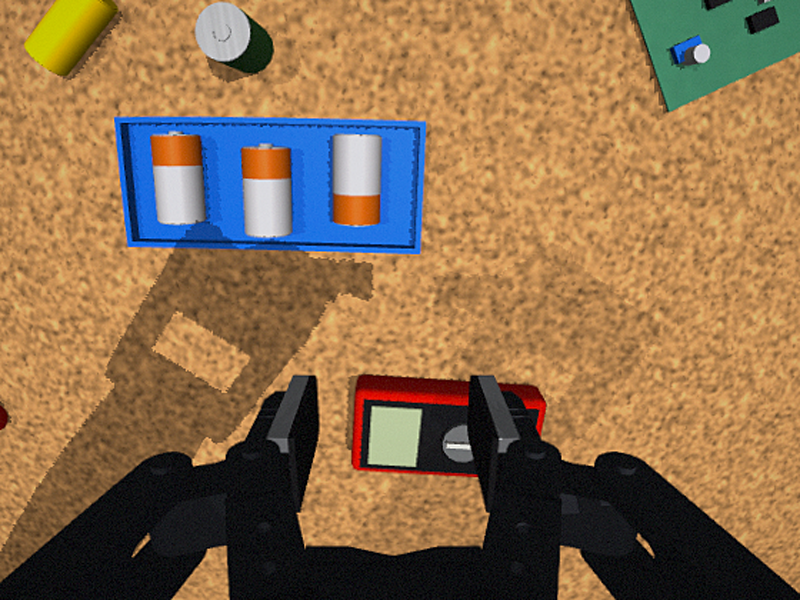

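```bash
python3 - <<'E'
from h import *
w=pickle.load(open("w1.pkl","rb")); k=.7
c,d=ray(w,[(280,210)]); print("cam",c,d)
T=onz(w,np.array([(115,118),(426,122),(420,253),(128,247)])*k,.016)
m=np.array([(46,108),(46,-108),(-46,-108),(-46,108)])/1e3
def fit(m,T):
    a=m-m.mean(0);b=T[:,:2]-T[:,:2].mean(0)
    th=np.arctan2((a[:,0]*b[:,1]-a[:,1]*b[:,0]).sum(),(a*b).sum())
    r=np.array([[np.cos(th),-np.sin(th)],[np.sin(th),np.cos(th)]])
    o=T[:,:2].mean(0)-r@m.mean(0)
    return o,np.degrees(th),(m@r.T+o-T[:,:2])*1e3
o,th,e=fit(m,T);print("tray",o,th,e.round(1))
# silhouette mask of cells: use segmentation
im=w["color"].astype(int); 
blue=(im[:,:,2]>im[:,:,0]+60)
roi=np.zeros(blue.shape,bool); roi[85:172,86:294]=1
cell=(roi&~blue).astype(np.uint8)
n,l,st,ce=cv2.connectedComponentsWithStats(cell)
th=np.radians(th);ex=np.array([np.cos(th),np.sin(th)]);ey=np.array([-ex[1],ex[0]])
for i in range(1,n):
    if st[i,4]<600 or st[i,4]>4000: continue
    yx=np.argwhere(l==i)[:,::-1]
    rect=cv2.minAreaRect(yx.astype(np.float32)); 
    print(st[i],rect)
    P=onz(w,cv2.boxPoints(rect),.0215)
    loc=np.c_[(P[:,:2]-o)@ex,(P[:,:2]-o)@ey]; print((loc*1e3).round(1))
E
```

```text
cam [ 0.50196285 -0.36753332  0.37502478] [[-0.30076789  0.06447415 -0.95162731]]
tray [ 0.49332191 -0.27532015] -16.27303875934183 [[ 0.3  0.2]
 [ 0.4  0. ]
 [-0.6  0.1]
 [-0.1 -0.3]]
[ 105   92   40   65 2187] ((124.74411010742188, 124.17353057861328), (65.19202423095703, 35.51047897338867), 85.60128784179688)
[[ 35.5  80.9]
 [ 38.1  45. ]
 [-25.4  44.4]
 [-28.8  81.9]]
[ 233   94   34   65 2121] ((249.5, 126.0), (64.0, 33.0), 90.0)
[[ 35.8 -45.6]
 [ 36.6 -77.3]
 [-25.4 -78.6]
 [-26.2 -45.4]]
[ 169  101   36   65 2122] ((186.41558837890625, 133.03863525390625), (64.32232666015625, 34.23371505737305), 88.60282135009766)
[[ 28.   17.3]
 [ 29.2 -16.3]
 [-33.8 -16.2]
 [-35.5  19. ]]
```

The close view shows the tray corners at (115,118), (426,122), (420,253), (128,247), and the fit leaves residuals ≤0.6 mm. The spares are at (177,178), (266,190) and (357,180). The right one (357,180) has its copper nub towards −x, which suits the +x bay, so I grasp it first.

Request:
arm_command([
  [[0.1,-0.05,0.2],[0,0,0.002],-0.1],
  [[0.2,-0.1,0.4],[0,0,0.004],-0.1],
  [[0.3,-0.15,0.6],[0,0,0.006],-0.1],
  [[0.4,-0.2,0.8],[0,0,0.008],-0.1],
  [[0.475,-0.24,1.0],[0,0,0.01],-0.1],
])

```text
clock: 2.7
position: [0.4798, -0.3382, 0.1306]
eef_rot: [0.0, 0.99, -0.144, 0.0]
contact_force: [0.1, -0.6, -0.8]
finger_gap: 0.0471
```

Request:
arm_command([
  [[0,0,0.25],[0,0,0],-0.1],
  [[0,0,0.5],[0,0,0],-0.1],
  [[0,0,0.75],[0,0,0],-0.1],
  [[0,0,0.95],[0,0,0],-0.1],
  [[0,0,0.95],[0,0,0],-0.1],
])

```text
clock: 3.2
position: [0.4773, -0.3364, 0.0329]
eef_rot: [-0.002, 0.99, -0.144, -0.003]
contact_force: [-0.7, 0.4, -0.3]
finger_gap: 0.0469
```

```bash
python3 - <<'E'
from bench import robot, vision
from h import *
st=robot.state();p=st["position"];print(st["clock"],p,tool(st).as_matrix().round(3)[:,0],st["finger_gap"],st["contact_force"])
w=vision.snapshot("wrist");cv2.imwrite("pics/w2.png",w["color"][:,:,::-1])
E
```

```text
3.2 [ 0.47725047 -0.33638704  0.03286974] [ 0.959 -0.284 -0.006] 0.04690303919589665 [-0.69340262  0.36556185 -0.29645548]
```

View pics/w2.png

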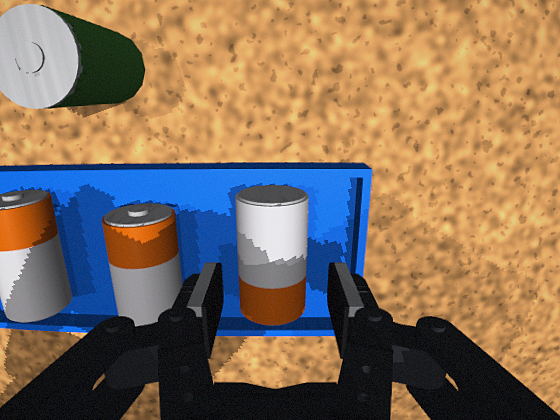

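The fingers straddle the nub-towards-−x cell. Cell mid column is ~272 and finger mid ~276, with the cell's mid row a little ahead of the fingers. I correct by a few mm, go down and grip.

Request:
arm_command([
  [[0.03,-0.015,0.1],[0,0,0],-0.1],
  [[0.04,-0.015,0.27],[0,0,0],-0.1],
  [[0.04,-0.015,0.27],[0,0,0],0.4],
  [[0.04,-0.015,0.27],[0,0,0],0.6],
  [[0.04,-0.015,0.27],[0,0,0],0.6],
], force=80)

```text
clock: 3.75
position: [0.4838, -0.3378, 0.0094]
eef_rot: [0.0, 0.99, -0.143, 0.0]
contact_force: [0.8, -0.5, -0.9]
finger_gap: 0.0306
```

Request:
arm_command([
  [[0,0,0],[0,0,0],0.6],
  [[0,0,-0.2],[0,0,0],0.6],
  [[0,0,-0.4],[0,0,0],0.6],
  [[0,0,-0.7],[0,0,0],0.6],
  [[0,0,-1.0],[0,0,0],0.6],
])

```text
clock: 4.25
position: [0.4834, -0.3375, 0.1101]
eef_rot: [-0.0, 0.99, -0.144, -0.0]
contact_force: [0.2, -0.4, -0.8]
finger_gap: 0.0305
```

```bash
python3 - <<'E'
from bench import robot, vision
from h import *
st=robot.state();p=st["position"];print(st["clock"],p,tool(st).as_matrix().round(3)[:,0],st["finger_gap"],st["contact_force"],st["wrist_torque"])
s=pickle.load(open("top.pkl","rb"))
from scipy.optimize import least_squares
# rough box pose from top image: rim outer corners
T=onz(s,np.array([(332,209),(409,219),(395,309),(318,302)])*.7,.052)
print(T[:,:2].mean(0))
E
```

```text
4.25 [ 0.48339911 -0.3375332   0.11010878] [ 0.959 -0.284 -0.001] 0.030506440794931724 [ 0.19014744 -0.43640573 -0.84196759] [-0.03595515 -0.03209879 -0.01701827]
[0.592732   0.11076012]
```

Request:
arm_command([
  [[-0.03,-0.18,-0.1],[0,0,-0.006],0.6],
  [[-0.06,-0.36,-0.2],[0,0,-0.012],0.6],
  [[-0.09,-0.55,-0.3],[0,0,-0.018],0.6],
  [[-0.12,-0.74,-0.4],[0,0,-0.024],0.6],
  [[-0.15,-0.92,-0.5],[0,0,-0.03],0.6],
])

```text
clock: 4.75
position: [0.4953, -0.2432, 0.1594]
eef_rot: [-0.0, 0.995, -0.096, -0.001]
contact_force: [0.8, 0.7, -2.4]
finger_gap: 0.0309
```

Request:
arm_command([
  [[-0.01,-0.18,-0.06],[0,0,0],0.6],
  [[-0.02,-0.36,-0.12],[0,0,0],0.6],
  [[-0.03,-0.55,-0.18],[0,0,0],0.6],
  [[-0.05,-0.74,-0.24],[0,0,0],0.6],
  [[-0.06,-0.92,-0.3],[0,0,0],0.6],
])

```text
clock: 5.25
position: [0.5072, -0.152, 0.1894]
eef_rot: [-0.0, 0.995, -0.096, -0.0]
contact_force: [0.6, 1.0, -1.4]
finger_gap: 0.0307
```

Request:
arm_command([
  [[-0.01,-0.18,-0.06],[0,0,0],0.6],
  [[-0.02,-0.36,-0.12],[0,0,0],0.6],
  [[-0.03,-0.55,-0.18],[0,0,0],0.6],
  [[-0.05,-0.74,-0.24],[0,0,0],0.6],
  [[-0.06,-0.92,-0.3],[0,0,0],0.6],
])

```text
clock: 5.75
position: [0.5188, -0.0606, 0.2194]
eef_rot: [-0.0, 0.995, -0.096, -0.0]
contact_force: [0.6, -0.2, -1.6]
finger_gap: 0.0308
```

Request:
arm_command([
  [[-0.01,-0.18,-0.06],[0,0,0],0.6],
  [[-0.02,-0.36,-0.12],[0,0,0],0.6],
  [[-0.03,-0.55,-0.18],[0,0,0],0.6],
  [[-0.06,-0.92,-0.3],[0,0,0],0.6],
  [[-0.06,-0.92,-0.3],[0,0,0],0.6],
])

```text
clock: 6.25
position: [0.5315, 0.0328, 0.2512]
eef_rot: [-0.001, 0.996, -0.095, 0.001]
contact_force: [0.8, -0.4, -0.4]
finger_gap: 0.0307
```

```bash
python3 - <<'E'
from bench import robot, vision
from h import *
w=vision.snapshot("wrist");pickle.dump(w,open("w3.pkl","wb"));cv2.imwrite("pics/w3.png",cv2.resize(w["color"][:,:,::-1],(800,600),interpolation=cv2.INTER_CUBIC))
st=robot.state();p=st["position"];print(st["clock"],p,tool(st).as_matrix().round(3)[:,0],st["finger_gap"],st["contact_force"],st["wrist_torque"])
E
```

```text
6.3 [0.53109426 0.03123716 0.25026642] [ 0.982 -0.189  0.002] 0.030836604929887178 [ 0.86295585 -0.05066169 -1.74648508] [ 0.02634388 -0.08638901 -0.02998674]
```

View pics/w3.png

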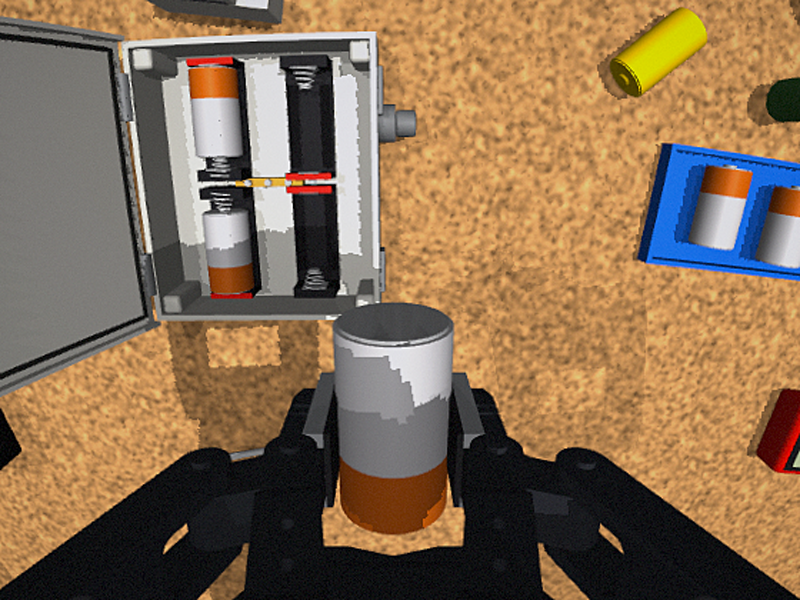

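The wrist view shows the held cell with its flat end at (393,328) and its nub towards the robot. In the box the empty column has red tops at (309,176) and (309,189), with springs at (303,78) and (318,280). The loaded plus tops are at (213,61) and (232,296). I fit the box pose from the red tops and the held cell from its rim.

```bash
cat > fitbox.py <<'E'
from h import *
from bench import robot
from scipy.optimize import least_squares
w=pickle.load(open("w3.pkl","rb"))
hsv=cv2.cvtColor(w["color"],cv2.COLOR_RGB2HSV).astype(int)
m=(((hsv[:,:,0]<4)|(hsv[:,:,0]>174))&(hsv[:,:,1]>170)&(hsv[:,:,2]>110)).astype(np.uint8)
m[:30]=0;m[225:]=0;m[:,:85]=0;m[:,270:]=0
n,l,st,ce=cv2.connectedComponentsWithStats(m)
for i in range(1,n):
    if st[i,4]>15: print(st[i],ce[i].round(1),onz(w,[ce[i]],.0295).round(4))
E
python3 fitbox.py
python3 - <<'E'
from h import *
from scipy.optimize import least_squares
from bench import robot
w=pickle.load(open("w3.pkl","rb"));st=robot.state();Rt=tool(st).as_matrix();p0=st["position"]
k=.7
obs=np.array([(333,322),(453,320),(393,304),(393,347),(341,508),(447,508),(395,533)])*k
a=np.linspace(0,2*np.pi,181)
def cyl(v): # tool frame pos of middle, pitch(about tool y), yaw about tool z
    M=Rt@R.from_euler('yz',[v[3],v[4]]).as_matrix()  # cell flat dir = tool x
    c=p0+Rt@v[:3]
    circ=lambda x:(c+(np.c_[np.full_like(a,x),.0165*np.cos(a),.0165*np.sin(a)])@M.T)
    return circ(.03075),circ(-.02875)
def pred(v):
    A,B=cyl(v);A=proj(w,A);B=proj(w,B)
    return np.array([A[A[:,0].argmin()],A[A[:,0].argmax()],A[A[:,1].argmin()],A[A[:,1].argmax()],B[B[:,0].argmin()],B[B[:,0].argmax()],B[B[:,1].argmax()]])
def f(v):
    q=pred(v);d=q-obs; 
    return np.r_[d[0,0],d[1,0],d[2,1],d[3,1],d[4,0],d[5,0],d[6,1]]
r=least_squares(f,[0,0,-.01,0,0],x_scale=[.01,.01,.01,.1,.1]);print((r.x[:3]*1e3).round(1),np.degrees(r.x[3:]).round(1),r.fun.round(1))
E
```

```text
[131  40  32   6 137] [146.6  42.3] [[0.6829 0.1314 0.0295]]
[200 121  32   5 127] [215.4 123. ] [[0.5937 0.083  0.0295]]
[201 130  31   6 151] [216.6 132.2] [[0.5845 0.0839 0.0295]]
[147 205  30   4  95] [162.2 206.8] [[0.5181 0.1613 0.0295]]
[ -3.5  -1.4 -12.3] [ 0.9 -0.3] [ 0.3 -0.3 -0.5 -0.   0.9 -0.9  0.5]
```

```bash
cat > plan.py <<'E'
from h import *
from bench import robot
O=np.array([.5948,.1149,0]);YAW=np.radians(-10.3)
ex=np.array([np.cos(YAW),np.sin(YAW),0]);ey=np.array([-ex[1],ex[0],0]);Z=np.array([0,0,1.])
R0=np.c_[ex,-ey,-Z]            # tool level, x along box x
def target(bay,u,z,t,c,pitch=0.):
    """TCP pose so that flat-end centre is at (u,z) [mm] in bay frame with nub up by t deg.
    bay=+1/-1 (row). c: cell middle in tool frame (mm); pitch: deg of cell rel. tool about y"""
    s=bay                       # flat end towards s*ex
    P=O+ex*.007*s-ey*.032+Z*.0245
    E=P-s*ex*u/1e3+Z*z/1e3
    tt=np.radians(t); ax=-s*ex*np.cos(tt)+Z*np.sin(tt)   # towards nub
    mid=E+ax*.03075
    Rt=R0@R.from_euler('y',-s*t-pitch,degrees=True).as_matrix()
    return mid-Rt@(np.array(c)/1e3),Rt
def rows(tg,base=None):
    if base is None:
        st=robot.state();base=(st["position"],tool(st).as_matrix())
    p0,r0=base
    for p,r in tg:
        print((r0.T@(p-p0)/.1).round(3).tolist(),(R.from_matrix(r0.T@r).as_rotvec()/np.pi).round(3).tolist(),"tcp",p.round(3))
E
python3 - <<'E'
from plan import *
c=(-3.5,-1.4,-12.3);g=lambda u,z,t:target(1,u,z,t,c,.9)
rows([g(-54,90,26),g(-54,40,26)])
rows([g(-54,40,26),g(-54,5,26)],g(-54,90,26))
t=pickle.load(open("t1.pkl","rb"))
print("breaker",[( (q-O)@ex*1e3,(q-O)@ey*1e3) for q in onz(t,np.array([(338,195),(378,205)])*.7,.069)])
E
```

```text
[0.778, -0.611, 1.35] [-0.001, -0.15, -0.003] tcp [0.619 0.077 0.115]
[0.777, -0.611, 1.85] [-0.001, -0.15, -0.003] tcp [0.619 0.077 0.065]
[0.226, 0.0, 0.446] [0.0, 0.0, 0.0] tcp [0.619 0.077 0.065]
[0.385, 0.0, 0.758] [0.0, 0.0, 0.0] tcp [0.619 0.077 0.03 ]
breaker [(np.float64(125.92982827860155), np.float64(68.41001860268544)), (np.float64(115.10650912140554), np.float64(-18.77819925414483))]
```

Request:
arm_command([
  [[0.16,-0.12,0.18],[0,-0.03,0],0.6],
  [[0.31,-0.24,0.36],[0,-0.06,0],0.6],
  [[0.47,-0.37,0.54],[0,-0.09,0],0.6],
  [[0.62,-0.49,0.72],[-0.001,-0.12,-0.003],0.6],
  [[0.778,-0.611,0.9],[-0.001,-0.15,-0.003],0.6],
])

```text
clock: 6.8
position: [0.6196, 0.0738, 0.1582]
eef_rot: [-0.021, 0.968, -0.09, -0.234]
contact_force: [0.9, -0.3, -0.6]
finger_gap: 0.0306
```

Request:
arm_command([
  [[0,0,0],[0,0,0],0.6],
  [[0,0,0],[0,0,0],0.6],
  [[0,0,0],[0,0,0],0.6],
  [[0,0,0],[0,0,0],0.6],
  [[0,0,0],[0,0,0],0.6],
])

```text
clock: 7.3
position: [0.6193, 0.0738, 0.1622]
eef_rot: [-0.021, 0.969, -0.09, -0.23]
contact_force: [1.0, -0.1, -1.0]
finger_gap: 0.0304
```

```bash
python3 - <<'E'
from plan import *
c=(-3.5,-1.4,-12.3);g=lambda u,z,t:target(1,u,z,t,c,.9)
st=robot.state();print(st["clock"],st["position"],st["joints"].round(2),st["contact_force"])
rows([g(-54,60,26),g(-54,20,26),g(-54,1,26)])
rows([g(-60,1,26),g(-64,1,26)],g(-54,1,26))
E
```

```text
7.3 [0.61933583 0.07378033 0.16224868] [-0.07  0.49  1.49  0.05  1.63  1.68] [ 1.00917335 -0.05597952 -1.01607659]
[0.34, -0.027, 0.689] [-0.001, -0.001, -0.001] tcp [0.619 0.077 0.085]
[0.52, -0.027, 1.046] [-0.001, -0.001, -0.001] tcp [0.619 0.077 0.045]
[0.606, -0.027, 1.216] [-0.001, -0.001, -0.001] tcp [0.619 0.077 0.026]
[0.054, -0.0, -0.027] [0.0, 0.0, 0.0] tcp [0.625 0.075 0.026]
[0.089, 0.0, -0.045] [0.0, 0.0, 0.0] tcp [0.629 0.075 0.026]
```

Request:
arm_command([
  [[0.12,-0.005,0.24],[0,0,0],0.6],
  [[0.24,-0.01,0.48],[0,0,0],0.6],
  [[0.36,-0.02,0.72],[0,0,0],0.6],
  [[0.48,-0.027,0.96],[0,0,0],0.6],
  [[0.5,-0.027,1.0],[0,0,0],0.6],
])

```text
clock: 7.8
position: [0.6163, 0.0768, 0.0453]
eef_rot: [-0.021, 0.968, -0.089, -0.235]
contact_force: [-0.3, 0.7, -1.8]
finger_gap: 0.0309
```

Request:
arm_command([
  [[0,0,0],[0,0,0],0.6],
  [[0,0,0],[0,0,0],0.6],
  [[0,0,0],[0,0,0],0.6],
  [[0,0,0],[0,0,0],0.6],
  [[0,0,0],[0,0,0],0.6],
])

```text
clock: 8.3
position: [0.6193, 0.0767, 0.0485]
eef_rot: [-0.021, 0.968, -0.089, -0.232]
contact_force: [-0.5, 1.3, -1.4]
finger_gap: 0.0307
```

```bash
python3 - <<'E'
from plan import *
from bench import vision
c=(-3.5,-1.4,-12.3);g=lambda u,z,t:target(1,u,z,t,c,.9)
w=vision.snapshot("wrist");pickle.dump(w,open("w4.pkl","wb"));cv2.imwrite("pics/w4.png",cv2.resize(w["color"][:,:,::-1],(800,600),interpolation=cv2.INTER_CUBIC))
st=robot.state();print(st["clock"],st["position"],st["contact_force"],st["wrist_torque"])
rows([g(-54,10,26),g(-54,1,26)])
rows([g(-60,1,26),g(-64,1,26)],g(-54,1,26))
E
```

```text
8.35 [0.61905855 0.0766819  0.04819302] [-0.353236   -0.42641742 -1.38077374] [-0.00971802 -0.3441362  -0.01803655]
[0.06, 0.001, 0.113] [-0.0, 0.0, -0.001] tcp [0.619 0.077 0.035]
[0.101, 0.001, 0.193] [-0.0, 0.0, -0.001] tcp [0.619 0.077 0.026]
[0.054, -0.0, -0.027] [0.0, 0.0, 0.0] tcp [0.625 0.075 0.026]
[0.089, 0.0, -0.045] [0.0, 0.0, 0.0] tcp [0.629 0.075 0.026]
```

View pics/w4.png

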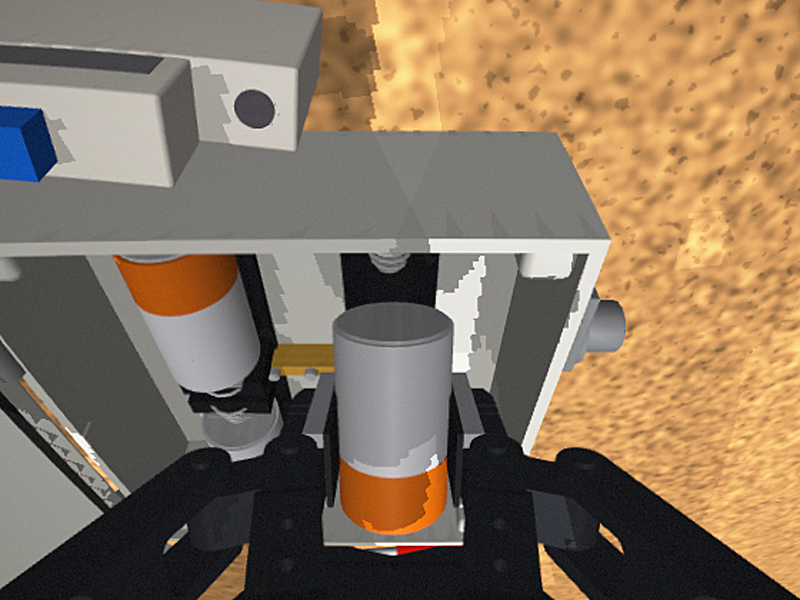

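The cell (cols 333–453) is centred over the black holder (cols 343–437), with the spring at (390,262) ahead of the flat end. Next I go down and push the spring back.

Request:
arm_command([
  [[0.025,0,0.05],[0,0,0],0.6],
  [[0.05,0,0.1],[0,0,0],0.6],
  [[0.075,0,0.145],[0,0,0],0.6],
  [[0.1,0,0.19],[0,0,0],0.6],
  [[0.1,0,0.19],[0,0,0],0.6],
])

```text
clock: 8.85
position: [0.6184, 0.077, 0.0254]
eef_rot: [-0.021, 0.968, -0.089, -0.234]
contact_force: [-1.2, 1.4, -0.4]
finger_gap: 0.0306
```

Request:
arm_command([
  [[0,0,0],[0,0,0],0.6],
  [[0.02,0,-0.01],[0,0,0],0.6],
  [[0.036,0,-0.018],[0,0,0],0.6],
  [[0.054,0,-0.027],[0,0,0],0.6],
  [[0.054,0,-0.027],[0,0,0],0.6],
])

```text
clock: 9.35
position: [0.6238, 0.0758, 0.0258]
eef_rot: [-0.021, 0.968, -0.089, -0.234]
contact_force: [-5.1, 2.3, -0.7]
finger_gap: 0.0308
```

Request:
arm_command([
  [[0.01,0,-0.005],[0,0,0],0.6],
  [[0.02,0,-0.01],[0,0,0],0.6],
  [[0.036,0,-0.018],[0,0,0],0.6],
  [[0.036,0,-0.018],[0,0,0],0.6],
  [[0.036,0,-0.018],[0,0,0],0.6],
])

```text
clock: 9.85
position: [0.6267, 0.0753, 0.0257]
eef_rot: [-0.021, 0.967, -0.089, -0.236]
contact_force: [-7.2, 2.1, 0.3]
finger_gap: 0.0309
```

```bash
python3 - <<'E'
from plan import *
c=(-3.5,-1.4,-12.3);g=lambda u,z,t:target(1,u,z,t,c,.9)
st=robot.state();print(st["clock"],st["position"],st["contact_force"],st["contact_force"]@ex,st["wrist_torque"],st["finger_gap"])
p,r=g(-64,1,26);d=st["position"]-p;print("err ex,ey,z mm",[round(float(d@a)*1e3,2) for a in(ex,ey,Z)],"rot",np.degrees(R.from_matrix(r.T@tool(st).as_matrix()).as_rotvec()).round(2))
E
```

```text
9.85 [0.62670083 0.07532932 0.02574918] [-7.15394603  2.12387924  0.31719062] -7.418414778472118 [2.68132870e-01 8.45958762e-01 5.93242057e-04] 0.03085475470294403
err ex,ey,z mm [-2.46, 0.17, -0.68] rot [ 0.04 -0.5   0.22]
```

Request:
arm_command([
  [[0.01,0,-0.005],[0,0,0],0.6],
  [[0.018,0,-0.009],[0,0,0],0.6],
  [[0.018,0,-0.009],[0,0,0],0.6],
  [[0.018,0,-0.009],[0,0,0],0.6],
  [[0.018,0,-0.009],[0,0,0],0.6],
])

```text
clock: 10.35
position: [0.6281, 0.0751, 0.0258]
eef_rot: [-0.021, 0.967, -0.089, -0.237]
contact_force: [-9.1, 1.9, 1.3]
finger_gap: 0.0305
```

```bash
python3 - <<'E'
from plan import *
c=(-3.5,-1.4,-12.3);g=lambda u,z,t:target(1,u,z,t,c,.9)
st=robot.state();print(st["clock"],st["position"],st["contact_force"],st["contact_force"]@ex,st["finger_gap"])
p,r=g(-64,1,26);d=st["position"]-p;print("err ex,ey,z mm",[round(float(d@a)*1e3,2) for a in(ex,ey,Z)],"rot",np.degrees(R.from_matrix(r.T@tool(st).as_matrix()).as_rotvec()).round(2))
for i in range(4): print(robot.state()["contact_force"])
b=g(-64,1,26);rows([g(-64,z,t) for z,t in((1,22),(1,18),(1,14),(1,10),(.8,8))],b)
b=g(-64,.8,8);rows([g(-64,z,t) for z,t in((.6,6),(.4,4),(.2,2),(0,0))],b)
E
```

```text
10.35 [0.62805973 0.0750982  0.02579315] [-9.14685447  1.94417784  1.30249232] -9.34707656474121 0.030528008309224454
err ex,ey,z mm [-1.08, 0.19, -0.63] rot [ 0.03 -0.61  0.22]
[-9.14685447  1.94417784  1.30249232]
[-9.14685447  1.94417784  1.30249232]
[-9.14685447  1.94417784  1.30249232]
[-9.14685447  1.94417784  1.30249232]
[0.01, -0.0, 0.019] [-0.0, 0.022, 0.0] tcp [0.629 0.075 0.024]
[0.02, -0.0, 0.037] [-0.0, 0.044, 0.0] tcp [0.629 0.075 0.022]
[0.033, -0.0, 0.054] [-0.0, 0.067, 0.0] tcp [0.63  0.075 0.02 ]
[0.046, -0.0, 0.07] [-0.0, 0.089, 0.0] tcp [0.63  0.075 0.018]
[0.054, -0.0, 0.08] [-0.0, 0.1, 0.0] tcp [0.63  0.075 0.017]
[0.005, -0.0, 0.011] [-0.0, 0.011, -0.0] tcp [0.631 0.074 0.016]
[0.01, 0.0, 0.023] [0.0, 0.022, -0.0] tcp [0.631 0.074 0.014]
[0.016, -0.0, 0.034] [0.0, 0.033, 0.0] tcp [0.631 0.074 0.013]
[0.022, 0.0, 0.045] [-0.0, 0.044, -0.0] tcp [0.632 0.074 0.012]
```

Request:
arm_command([
  [[0.014,0,0.018],[0,0.022,0],0.6],
  [[0.026,0,0.035],[0,0.044,0],0.6],
  [[0.04,0,0.05],[0,0.067,0],0.6],
  [[0.054,0,0.065],[0,0.089,0],0.6],
  [[0.062,0,0.075],[0,0.1,0],0.6],
])

```text
clock: 10.85
position: [0.629, 0.0752, 0.0156]
eef_rot: [-0.007, 0.992, -0.091, -0.082]
contact_force: [-8.9, 2.7, 2.5]
finger_gap: 0.0312
```

```bash
python3 - <<'E'
from plan import *
from bench import vision
c=(-3.5,-1.4,-12.3);g=lambda u,z,t:target(1,u,z,t,c,.9)
w=vision.snapshot("wrist");pickle.dump(w,open("w5.pkl","wb"));cv2.imwrite("pics/w5.png",cv2.resize(w["color"][:,:,::-1],(800,600),interpolation=cv2.INTER_CUBIC))
st=robot.state();print(st["clock"],st["position"],st["contact_force"],st["contact_force"]@ex,st["finger_gap"])
p,r=g(-64,.8,8);d=st["position"]-p;print("err ex,ey,z mm",[round(float(d@a)*1e3,2) for a in(ex,ey,Z)],"rot",np.degrees(R.from_matrix(r.T@tool(st).as_matrix()).as_rotvec()).round(2))
E
```

```text
10.9 [0.6287606  0.07525745 0.01549984] [-8.0997439   3.06763195  0.76390709] -8.517716220115519 0.030751454936216054
err ex,ey,z mm [-1.6, 0.47, -1.39] rot [-0.04 -0.51  0.2 ]
```

View pics/w5.png

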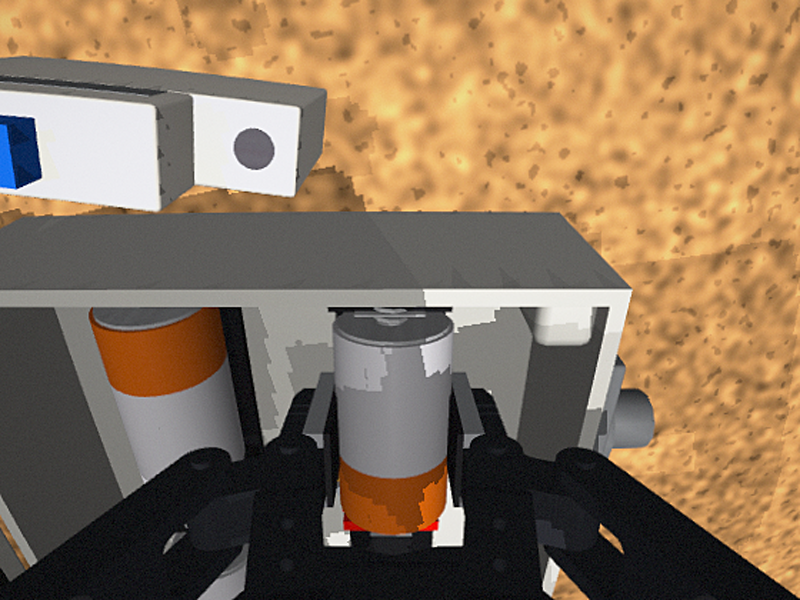

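The nub end lies just inside the red-topped plus wall, at (345–438,525), and the spring sits behind the flat end at (390,315). I finish the swing and press down.

Request:
arm_command([
  [[0.005,0,0.011],[0,0.011,0],0.6],
  [[0.01,0,0.023],[0,0.022,0],0.6],
  [[0.016,0,0.03],[0,0.033,0],0.6],
  [[0.02,0,0.035],[0,0.042,0],0.6],
  [[0.02,0,0.035],[0,0.042,0],0.6],
])

```text
clock: 11.4
position: [0.6303, 0.0752, 0.0117]
eef_rot: [-0.001, 0.996, -0.092, -0.017]
contact_force: [-9.5, 4.2, 1.7]
finger_gap: 0.0304
```

```bash
cat > chk.py <<'E'
from plan import *
import sys
st=robot.state();print(st["clock"],st["position"].round(4),"F",st["contact_force"].round(1),"Fx_box",round(float(st["contact_force"]@ex),1),"T",st["wrist_torque"].round(2),st["finger_gap"].round(4))
d=st["position"]-O;print("TCP box frame mm",[round(float(d@a)*1e3,1) for a in(ex,ey,Z)],"rotvec rel R0 deg",np.degrees(R.from_matrix(R0.T@tool(st).as_matrix()).as_rotvec()).round(1))
E
python3 chk.py
```

```text
Traceback (most recent call last):
  File "chk.py", line 3, in <module>
    st=robot.state();print(st["clock"],st["position"].round(4),"F",st["contact_force"].round(1),"Fx_box",round(float(st["contact_force"]@ex),1),"T",st["wrist_torque"].round(2),st["finger_gap"].round(4))
                                                                                                                                                                                ^^^^^^^^^^^^^^^^^^^^^^
AttributeError: 'float' object has no attribute 'round'
```

Request:
arm_command([
  [[-0.01,0,0],[0,0.003,0],0.6],
  [[-0.02,0,0.003],[0,0.003,0],0.6],
  [[-0.02,0,0.003],[0,0.003,0],-0.06],
  [[-0.02,0,0.003],[0,0.003,0],-0.06],
  [[-0.02,0,0.003],[0,0.003,0],-0.06],
])

```text
clock: 11.9
position: [0.6341, 0.0736, 0.0136]
eef_rot: [-0.0, 0.996, -0.092, -0.006]
contact_force: [0.5, -0.9, 0.0]
finger_gap: 0.0457
```

Request:
arm_command([
  [[0,0,-0.1],[0,0,0],-0.06],
  [[0,0,-0.3],[0,0,0],-0.06],
  [[0,0,-0.5],[0,0,0],-0.06],
  [[0,0,-0.7],[0,0,0],-0.06],
  [[0,0,-0.7],[0,0,0],-0.06],
])

```text
clock: 12.4
position: [0.6368, 0.0736, 0.0874]
eef_rot: [-0.0, 0.996, -0.092, -0.003]
contact_force: [-0.0, -0.1, -0.1]
finger_gap: 0.0449
```

```bash
sed -i 's/st\["finger_gap"\].round(4)/round(st["finger_gap"],4)/' chk.py; python3 chk.py; python3 - <<'E'
from bench import vision
from h import *
w=vision.snapshot("wrist");pickle.dump(w,open("w6.pkl","wb"));cv2.imwrite("pics/w6.png",cv2.resize(w["color"][:,:,::-1],(800,600),interpolation=cv2.INTER_CUBIC))
E
```

```text
12.4 [0.6368 0.0736 0.0874] F [-0.  -0.1 -0.1] Fx_box -0.0 T [ 0.03 -0.05 -0.03] 0.0449
TCP box frame mm [48.7, -33.1, 87.4] rotvec rel R0 deg [ 0.  -0.4  0.3]
```

View pics/w6.png

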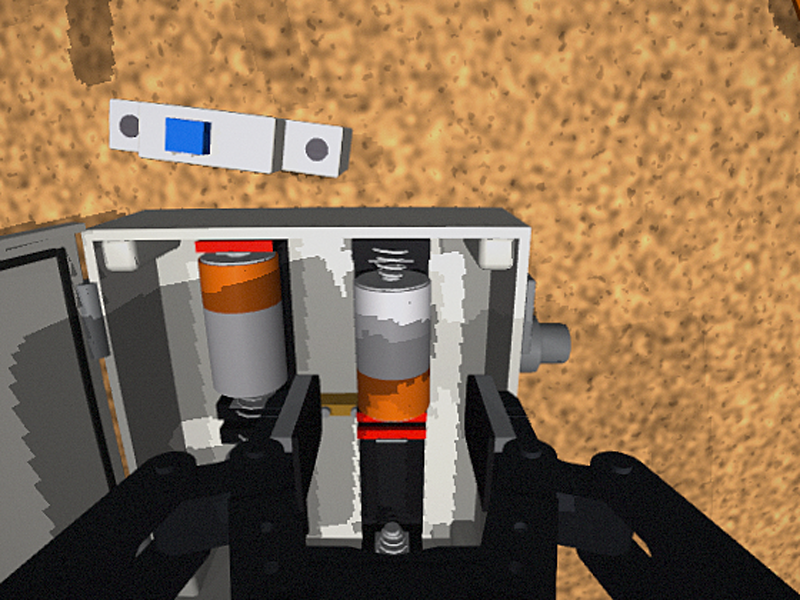

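Cell 1 looks seated: the nub is behind the red wall at (391,420) and the spring is compressed at (391,262). I'll check this numerically with a cylinder fit, then go for the middle spare.

```bash
cat > fitcell.py <<'E'
from plan import *
from scipy.optimize import least_squares
a=np.linspace(0,2*np.pi,181)
def fit(w,obs,s,z0=24.5,half=(.03075,.02875)):
    """obs px (800 scale): flat rim left,right,top ; far end left,right,bottom. s: flat end dir sign along ex if flat is image-top"""
    obs=np.array(obs)*.7
    def f(v):
        M=R0@R.from_euler('yz',v[3:]).as_matrix(); c=O+ex*v[0]+ey*v[1]+Z*v[2]
        circ=lambda x:proj(w,c+(np.c_[np.full_like(a,x),.0165*np.cos(a),.0165*np.sin(a)])@M.T)
        A=circ(half[0]);B=circ(-half[1])
        return np.r_[A[:,0].min()-obs[0,0],A[:,0].max()-obs[1,0],A[:,1].min()-obs[2,1],B[:,0].min()-obs[3,0],B[:,0].max()-obs[4,0],B[:,1].max()-obs[5,1]]
    r=least_squares(f,[.038*s,-.032,z0/1e3,0,0],x_scale=[.01,.01,.01,.1,.1])
    print("cell box frame mm",(r.x[:3]*1e3).round(1),"pitch,yaw",np.degrees(r.x[3:]).round(1),r.fun.round(1))
E
python3 - <<'E'
from fitcell import *
w=pickle.load(open("w6.pkl","rb"))
fit(w,[(355,285),(431,285),(393,270),(357,405),(429,405),(393,422)],1)
# same for loaded reference cell: nub at top
fit(w,[(199,262),(281,262),(239,251),(212,385),(287,380),(250,398)],1)
# red tops in this picture
hsv=cv2.cvtColor(w["color"],cv2.COLOR_RGB2HSV).astype(int)
m=(((hsv[:,:,0]<4)|(hsv[:,:,0]>174))&(hsv[:,:,1]>170)&(hsv[:,:,2]>110)).astype(np.uint8)
n,l,st,ce=cv2.connectedComponentsWithStats(m)
for i in range(1,n):
    if st[i,4]>40:
        q=onz(w,[ce[i]],.0295)[0]-O; print(st[i],ce[i].round(1),"box",(q@ex*1e3).round(1),(q@ey*1e3).round(1))
# next grasp: middle spare
o=np.array([.49332,-.27532]);th=np.radians(-16.27);tx=np.array([np.cos(th),np.sin(th)])
print("mid spare",o-.002*tx)
E
```

```text
cell box frame mm [ 36.4 -33.   23.7] pitch,yaw [-3.6  0.2] [-0.4  0.4  0.2  0.1 -0.1 -0.2]
cell box frame mm [48.1 31.4 25.9] pitch,yaw [-10.5  -1.4] [ 1.1 -1.  -0.4 -0.3  0.3  0.4]
[137 168  54   9 396] [163.8 172. ] box 83.3 31.8
[250 289  18   7  65] [256.  292.8] box 2.8 -20.4
[282 289  17   7  55] [292.2 293.2] box 2.4 -44.0
[250 301  48   7 305] [273.6 303.7] box -5.5 -31.9
mid spare [ 0.4914001  -0.27475967]
```

Request:
arm_command([
  [[-0.1,0,0],[0,0.002,0],1],
  [[-0.2,0,0],[0,0.002,0],1],
  [[-0.3,0,0],[0,0.002,0],1],
  [[-0.3,0,0.2],[0,0.002,0],1],
  [[-0.3,0,0.4],[0,0.002,0],1],
])

```text
clock: 12.95
position: [0.6024, 0.0799, 0.0426]
eef_rot: [-0.0, 0.996, -0.092, -0.005]
contact_force: [0.3, -0.3, -0.6]
finger_gap: -0.0003
```

Request:
arm_command([
  [[0,0,0],[0,0,0],1],
  [[0,0,0.02],[0,0,0],1],
  [[0,0,0.04],[0,0,0],1],
  [[0,0,0.06],[0,0,0],1],
  [[0,0,0.06],[0,0,0],1],
])

```text
clock: 13.45
position: [0.6028, 0.0804, 0.0406]
eef_rot: [-0.0, 0.996, -0.092, -0.006]
contact_force: [-8.2, 0.9, 19.3]
finger_gap: 0.0006
```

```bash
python3 chk.py
```

```text
13.45 [0.6028 0.0804 0.0406] F [-8.2  0.9 19.3] Fx_box -8.2 T [ 0.39  1.53 -0.03] 0.0006
TCP box frame mm [14.0, -32.5, 40.6] rotvec rel R0 deg [-0.  -0.7  0.2]
```

Request:
arm_command([
  [[0,0,-0.15],[0,0,0],1],
  [[0,0,-0.35],[0,0,0],1],
  [[0,0,-0.6],[0,0,0],0.5],
  [[0,0,-0.85],[0,0,0],-0.1],
  [[0,0,-1.0],[0,0,0],-0.1],
])

```text
clock: 13.95
position: [0.6047, 0.0794, 0.139]
eef_rot: [0.0, 0.996, -0.092, -0.003]
contact_force: [-0.1, 0.1, 0.2]
finger_gap: 0.0431
```

Request:
arm_command([
  [[-0.02,0.19,0],[0,0,0.006],-0.1],
  [[-0.05,0.38,0],[0,0,0.013],-0.1],
  [[-0.07,0.57,0],[0,0,0.02],-0.1],
  [[-0.1,0.76,0],[0,0,0.026],-0.1],
  [[-0.12,0.95,0],[0,0.003,0.033],-0.1],
])

```text
clock: 14.45
position: [0.5742, -0.0125, 0.1365]
eef_rot: [0.001, 0.99, -0.144, -0.0]
contact_force: [0.5, -0.4, -0.1]
finger_gap: 0.0468
```

Request:
arm_command([
  [[0,0.18,0],[0,0,0],-0.1],
  [[-0.01,0.37,0],[0,0,0],-0.1],
  [[-0.01,0.55,0],[0,0,0],-0.1],
  [[-0.02,0.74,0],[0,0,0],-0.1],
  [[-0.02,0.92,0],[0,0,0],-0.1],
])

```text
clock: 14.95
position: [0.5461, -0.1, 0.1366]
eef_rot: [0.001, 0.99, -0.143, -0.001]
contact_force: [0.5, -0.1, 0.3]
finger_gap: 0.0471
```

Request:
arm_command([
  [[0,0.18,0],[0,0,0],-0.1],
  [[-0.01,0.37,0],[0,0,0],-0.1],
  [[-0.01,0.55,0],[0,0,0],-0.1],
  [[-0.02,0.74,0],[0,0,0],-0.1],
  [[-0.02,0.92,0],[0,0,0],-0.1],
])

```text
clock: 15.45
position: [0.5181, -0.1875, 0.1367]
eef_rot: [0.001, 0.99, -0.143, -0.001]
contact_force: [-0.3, -0.6, -0.2]
finger_gap: 0.047
```

Request:
arm_command([
  [[0,0.18,0],[0,0,0],-0.1],
  [[-0.01,0.37,0],[0,0,0],-0.1],
  [[-0.02,0.65,0],[0,0,0],-0.1],
  [[-0.02,0.92,0],[0,0,0],-0.1],
  [[-0.02,0.92,0],[0,0,0],-0.1],
])

```text
clock: 15.95
position: [0.4899, -0.2771, 0.1372]
eef_rot: [0.001, 0.989, -0.145, -0.0]
contact_force: [0.3, -0.2, 0.2]
finger_gap: 0.0466
```

```bash
python3 chk.py; python3 - <<'E'
from plan import *
th=np.radians(-16.27);tx=np.array([np.cos(th),np.sin(th),0]);ty=np.array([-tx[1],tx[0],0])
r=np.c_[tx,-ty,-Z]
rows([(np.array([.4914,-.2752,.060]),r),(np.array([.4914,-.2752,.008]),r)])
E
```

```text
15.95 [ 0.4899 -0.2771  0.1372] F [ 0.3 -0.2  0.2] Fx_box 0.3 T [ 0.    0.04 -0.02] 0.0466
TCP box frame mm [-33.1, -404.4, 137.2] rotvec rel R0 deg [-0.1 -0.   6.4]
[0.009, -0.024, 0.772] [0.001, 0.0, -0.002] tcp [ 0.491 -0.275  0.06 ]
[0.009, -0.025, 1.292] [0.001, 0.0, -0.002] tcp [ 0.491 -0.275  0.008]
```

Request:
arm_command([
  [[0.009,-0.025,0.2],[0,0,0],-0.1],
  [[0.009,-0.025,0.45],[0,0,0],-0.1],
  [[0.009,-0.025,0.7],[0,0,0],-0.1],
  [[0.009,-0.025,0.9],[0,0,0],-0.1],
  [[0.009,-0.025,0.95],[0,0,0],-0.1],
])

```text
clock: 16.45
position: [0.4906, -0.2704, 0.0393]
eef_rot: [-0.001, 0.99, -0.143, -0.003]
contact_force: [0.1, 0.3, -0.4]
finger_gap: 0.0472
```

Request:
arm_command([
  [[0,0,0.15],[0,0,0],-0.1],
  [[0,0,0.34],[0,0,0],-0.1],
  [[0,0,0.34],[0,0,0],-0.1],
  [[0,0,0.34],[0,0,0],0.4],
  [[0,0,0.34],[0,0,0],0.6],
], force=80)

```text
clock: 16.95
position: [0.4934, -0.274, 0.0101]
eef_rot: [0.002, 0.99, -0.143, 0.001]
contact_force: [-0.7, -2.3, 0.6]
finger_gap: 0.0304
```

Request:
arm_command([
  [[0,0,0],[0,0,0],0.6],
  [[0,0,0],[0,0,0],0.6],
  [[0,0,-0.3],[0,0,0],0.6],
  [[0,0,-0.6],[0,0,0],0.6],
  [[0,0,-1.0],[0,0,0],0.6],
])

```text
clock: 17.45
position: [0.4913, -0.2708, 0.1076]
eef_rot: [-0.001, 0.99, -0.143, -0.002]
contact_force: [1.0, 0.0, -0.0]
finger_gap: 0.0308
```

```bash
python3 chk.py; python3 - <<'E'
from plan import *
g=lambda u,z,t:target(-1,u,z,t,(0,-1.4,-12.3),0)
p,r=g(-54,90,26);print(p);p,r=g(-54,120,0);print(p)
E
```

```text
17.45 [ 0.4913 -0.2708  0.1076] F [ 1.  0. -0.] Fx_box 1.0 T [ 0.04 -0.    0.02] 0.0308
TCP box frame mm [-32.8, -398.0, 107.6] rotvec rel R0 deg [ 0.1 -0.2  6.2]
[0.56130863 0.08703936 0.11692475]
[0.55906548 0.08744701 0.1322    ]
```

Request:
arm_command([
  [[-0.02,-0.19,-0.06],[0,0,-0.007],0.6],
  [[-0.04,-0.38,-0.12],[0,0,-0.014],0.6],
  [[-0.06,-0.57,-0.18],[0,0,-0.021],0.6],
  [[-0.08,-0.76,-0.24],[0,0,-0.028],0.6],
  [[-0.1,-0.95,-0.3],[0,0.001,-0.034],0.6],
])

```text
clock: 17.95
position: [0.5098, -0.177, 0.1384]
eef_rot: [0.0, 0.996, -0.09, 0.001]
contact_force: [0.1, 0.0, -1.0]
finger_gap: 0.0306
```

Request:
arm_command([
  [[0,-0.18,-0.02],[0,0,0],0.6],
  [[0,-0.36,-0.04],[0,0,0],0.6],
  [[0.01,-0.54,-0.06],[0,0,0],0.6],
  [[0.01,-0.72,-0.08],[0,0,0],0.6],
  [[0.015,-0.9,-0.1],[0,0,0],0.6],
])

```text
clock: 18.45
position: [0.5272, -0.0887, 0.148]
eef_rot: [0.0, 0.996, -0.09, 0.001]
contact_force: [-0.3, -0.4, -0.7]
finger_gap: 0.0308
```

Request:
arm_command([
  [[0,-0.18,-0.02],[0,0,0],0.6],
  [[0,-0.36,-0.04],[0,0,0],0.6],
  [[0.01,-0.54,-0.06],[0,0,0],0.6],
  [[0.01,-0.72,-0.08],[0,0,0],0.6],
  [[0.015,-0.9,-0.1],[0,0,0],0.6],
])

```text
clock: 18.95
position: [0.5447, -0.0005, 0.1578]
eef_rot: [0.0, 0.996, -0.09, 0.001]
contact_force: [0.1, 0.3, -0.5]
finger_gap: 0.0307
```

Request:
arm_command([
  [[0,-0.18,-0.02],[0,0,0],0.6],
  [[0.01,-0.45,-0.05],[0,0,0],0.6],
  [[0.015,-0.9,-0.1],[0,0,0],0.6],
  [[0.015,-0.9,-0.1],[0,0,0],0.6],
  [[0.015,-0.9,-0.1],[0,0,0],0.6],
])

```text
clock: 19.45
position: [0.5623, 0.0875, 0.1677]
eef_rot: [0.001, 0.996, -0.089, 0.001]
contact_force: [-0.0, 0.1, -0.9]
finger_gap: 0.0306
```

```bash
python3 chk.py; python3 - <<'E'
from bench import vision
from h import *
w=vision.snapshot("wrist");pickle.dump(w,open("w7.pkl","wb"));cv2.imwrite("pics/w7.png",cv2.resize(w["color"][:,:,::-1],(800,600),interpolation=cv2.INTER_CUBIC))
E
```

```text
19.45 [0.5623 0.0875 0.1677] F [-0.   0.1 -0.9] Fx_box -0.0 T [-0.02  0.06  0.01] 0.0306
TCP box frame mm [-27.1, -32.7, 167.7] rotvec rel R0 deg [-0.1  0.1 -0.1]
```

View pics/w7.png

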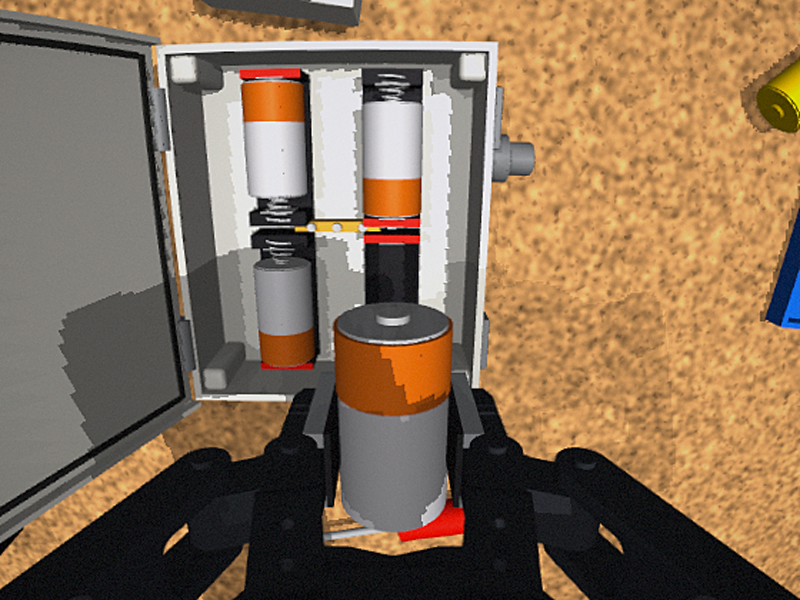

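The first cell lies level in its holder (392,145). The held cell has its nub away from the robot (393,320), right for the −x bay with red top (393,238). Its outline matches the earlier grasp, so I use the same offsets with a 2 mm shift along the axis.

```bash
cat > b2.py <<'E'
from plan import *
c=(-1.6,-1.4,-12.3);g=lambda u,z,t:target(-1,u,z,t,c,.9)
def err(u,z,t):
    st=robot.state();p,r=g(u,z,t);d=st["position"]-p;print("err ex,ey,z mm",[round(float(d@a)*1e3,2) for a in(ex,ey,Z)],"rot",np.degrees(R.from_matrix(r.T@tool(st).as_matrix()).as_rotvec()).round(2))
E
python3 - <<'E'
from b2 import *
rows([g(-54,90,26),g(-54,60,26)])
rows([g(-54,30,26),g(-54,12,26),g(-54,1,26)],g(-54,60,26))
rows([g(-60,1,26),g(-64,1,26)],g(-54,1,26))
E
```

```text
[0.002, -0.003, 0.5] [0.0, 0.139, 0.0] tcp [0.563 0.087 0.118]
[0.002, -0.004, 0.8] [0.0, 0.139, 0.0] tcp [0.563 0.087 0.088]
[-0.127, 0.0, 0.272] [0.0, 0.0, 0.0] tcp [0.563 0.087 0.058]
[-0.204, 0.0, 0.435] [0.0, 0.0, 0.0] tcp [0.563 0.087 0.04 ]
[-0.25, 0.0, 0.534] [0.0, 0.0, 0.0] tcp [0.563 0.087 0.029]
[-0.054, 0.0, -0.025] [0.0, 0.0, 0.0] tcp [0.557 0.088 0.029]
[-0.091, -0.0, -0.042] [0.0, 0.0, 0.0] tcp [0.553 0.089 0.029]
```

Request:
arm_command([
  [[0,0,0.1],[0,0.03,0],0.6],
  [[0,0,0.3],[0,0.065,0],0.6],
  [[0,0,0.5],[0,0.1,0],0.6],
  [[0,0,0.7],[0,0.139,0],0.6],
  [[0,0,0.8],[0,0.139,0],0.6],
])

```text
clock: 20.0
position: [0.5569, 0.0854, 0.0825]
eef_rot: [0.021, 0.973, -0.088, 0.212]
contact_force: [-0.7, -0.6, -1.5]
finger_gap: 0.0305
```

Request:
arm_command([
  [[0,0,0],[0,0,0],0.6],
  [[0,0,0],[0,0,0],0.6],
  [[0,0,0],[0,0,0],0.6],
  [[0,0,0],[0,0,0],0.6],
  [[0,0,0],[0,0,0],0.6],
])

```text
clock: 20.5
position: [0.5642, 0.086, 0.0891]
eef_rot: [0.02, 0.972, -0.088, 0.218]
contact_force: [0.5, 0.4, -1.9]
finger_gap: 0.0307
```

```bash
python3 chk.py; python3 - <<'E'
from b2 import *
err(-54,60,26)
rows([g(-54,30,26),g(-54,12,26),g(-54,1,26)])
E
```

```text
20.5 [0.5642 0.086  0.0891] F [ 0.5  0.4 -1.9] Fx_box 0.4 T [0.06 0.33 0.03] 0.0307
TCP box frame mm [-24.9, -34.0, 89.1] rotvec rel R0 deg [-0.1 25.3  0.1]
err ex,ey,z mm [1.75, -0.56, 1.62] rot [-0.09  0.19  0.04]
[-0.151, -0.006, 0.278] [0.001, -0.001, -0.0] tcp [0.563 0.087 0.058]
[-0.228, -0.006, 0.441] [0.001, -0.001, -0.0] tcp [0.563 0.087 0.04 ]
[-0.275, -0.006, 0.541] [0.001, -0.001, -0.0] tcp [0.563 0.087 0.029]
```

Request:
arm_command([
  [[-0.075,-0.006,0.14],[0,0,0],0.6],
  [[-0.15,-0.006,0.28],[0,0,0],0.6],
  [[-0.2,-0.006,0.38],[0,0,0],0.6],
  [[-0.228,-0.006,0.44],[0,0,0],0.6],
  [[-0.228,-0.006,0.44],[0,0,0],0.6],
])

```text
clock: 21.0
position: [0.5607, 0.0869, 0.0374]
eef_rot: [0.021, 0.972, -0.088, 0.216]
contact_force: [0.1, -0.8, -1.4]
finger_gap: 0.0304
```

Request:
arm_command([
  [[0,0,0],[0,0,0],0.6],
  [[-0.025,0,0.05],[0,0,0],0.6],
  [[-0.047,0,0.1],[0,0,0],0.6],
  [[-0.047,0,0.1],[0,0,0],0.6],
  [[-0.047,0,0.1],[0,0,0],0.6],
])

```text
clock: 21.5
position: [0.5612, 0.0869, 0.0271]
eef_rot: [0.02, 0.972, -0.088, 0.217]
contact_force: [-0.7, -0.8, -0.2]
finger_gap: 0.0307
```

```bash
python3 chk.py; python3 - <<'E'
from b2 import *
err(-54,1,26)
rows([g(-57,1,26),g(-60,1,26),g(-62,1,26),g(-64,1,26)])
E
```

```text
21.5 [0.5612 0.0869 0.0271] F [-0.7 -0.8 -0.2] Fx_box -0.6 T [-0.01  0.31 -0.03] 0.0307
TCP box frame mm [-28.1, -33.6, 27.1] rotvec rel R0 deg [-0.1 25.2  0. ]
err ex,ey,z mm [-1.4, -0.18, -1.37] rot [-0.11  0.08  0.01]
[-0.009, -0.002, -0.019] [0.001, -0.0, -0.0] tcp [0.56  0.087 0.029]
[-0.036, -0.002, -0.032] [0.001, -0.0, -0.0] tcp [0.557 0.088 0.029]
[-0.054, -0.002, -0.041] [0.001, -0.0, -0.0] tcp [0.555 0.088 0.029]
[-0.072, -0.002, -0.049] [0.001, -0.0, -0.0] tcp [0.553 0.089 0.029]
```

Request:
arm_command([
  [[-0.01,0,-0.015],[0,0,0],0.6],
  [[-0.036,0,-0.028],[0,0,0],0.6],
  [[-0.054,0,-0.037],[0,0,0],0.6],
  [[-0.072,0,-0.045],[0,0,0],0.6],
  [[-0.072,0,-0.045],[0,0,0],0.6],
])

```text
clock: 22.0
position: [0.5543, 0.0884, 0.0295]
eef_rot: [0.02, 0.972, -0.088, 0.219]
contact_force: [3.0, -1.3, -0.8]
finger_gap: 0.0306
```

```bash
python3 chk.py; python3 - <<'E'
from b2 import *
err(-64,1,26)
E
```

```text
22.0 [0.5543 0.0884 0.0295] F [ 3.  -1.3 -0.8] Fx_box 3.2 T [-0.1  -0.4  -0.03] 0.0306
TCP box frame mm [-35.2, -33.3, 29.5] rotvec rel R0 deg [-0.  25.4  0. ]
err ex,ey,z mm [1.53, 0.12, 1.02] rot [-0.05  0.3   0.01]
```

Request:
arm_command([
  [[-0.015,0,0.002],[0,0,0],0.6],
  [[-0.03,0,0],[0,0,0],0.6],
  [[-0.033,0,-0.003],[0,0,0],0.6],
  [[-0.033,0,-0.003],[0,0,0],0.6],
  [[-0.033,0,-0.003],[0,0,0],0.6],
])

```text
clock: 22.5
position: [0.5523, 0.0889, 0.0292]
eef_rot: [0.02, 0.971, -0.088, 0.22]
contact_force: [6.0, -2.0, 1.8]
finger_gap: 0.0308
```

```bash
python3 chk.py; python3 - <<'E'
from b2 import *
err(-64,1,26)
E
```

```text
22.5 [0.5523 0.0889 0.0292] F [ 6.  -2.   1.8] Fx_box 6.3 T [-0.27 -0.67 -0.06] 0.0308
TCP box frame mm [-37.1, -33.2, 29.2] rotvec rel R0 deg [-0.  25.5  0. ]
err ex,ey,z mm [-0.43, 0.2, 0.69] rot [-0.04  0.42  0.02]
```

Request:
arm_command([
  [[-0.015,0,-0.005],[0,0,0],0.6],
  [[-0.027,0,-0.008],[0,0,0],0.6],
  [[-0.027,0,-0.008],[0,0,0],0.6],
  [[-0.027,0,-0.008],[0,0,0],0.6],
  [[-0.027,0,-0.008],[0,0,0],0.6],
])

```text
clock: 23.0
position: [0.5504, 0.0893, 0.0294]
eef_rot: [0.02, 0.971, -0.088, 0.221]
contact_force: [7.1, -3.8, 2.1]
finger_gap: 0.0308
```

```bash
python3 chk.py; python3 - <<'E'
from b2 import *
err(-64,1,26)
from bench import vision
w=vision.snapshot("wrist");pickle.dump(w,open("w8.pkl","wb"));cv2.imwrite("pics/w8.png",cv2.resize(w["color"][:,:,::-1],(800,600),interpolation=cv2.INTER_CUBIC))
E
```

```text
23.0 [0.5504 0.0893 0.0294] F [ 7.1 -3.8  2.1] Fx_box 7.6 T [-0.35 -0.98 -0.05] 0.0308
TCP box frame mm [-39.1, -33.2, 29.4] rotvec rel R0 deg [-0.  25.6  0. ]
err ex,ey,z mm [-2.39, 0.24, 0.84] rot [-0.02  0.52  0.02]
```

View pics/w8.png

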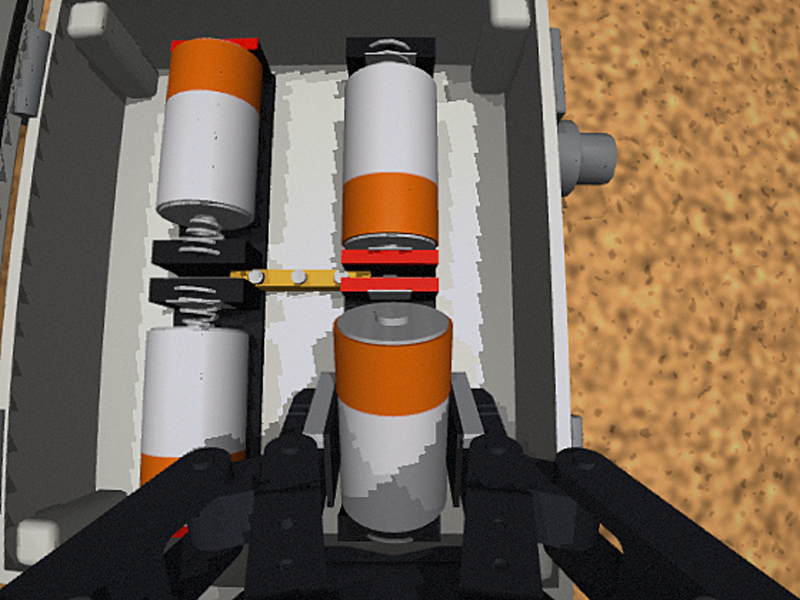

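The cell's nub end (393,320) sits above and behind the red plus wall (390,285), centred on the holder (cols 343–438 against 334–453). The force suggests the spring is not yet at its stop, so I re-measure the wall position in this picture.

```bash
python3 - <<'E'
from b2 import *
for f in("w7","w8"):
    w=pickle.load(open(f+".pkl","rb"))
    hsv=cv2.cvtColor(w["color"],cv2.COLOR_RGB2HSV).astype(int)
    m=(((hsv[:,:,0]<4)|(hsv[:,:,0]>174))&(hsv[:,:,1]>170)&(hsv[:,:,2]>110)).astype(np.uint8)
    n,l,st,ce=cv2.connectedComponentsWithStats(m)
    for i in range(1,n):
        if st[i,4]>60 and ce[i][1]<300:
            q=onz(w,[ce[i]],.0295)[0]-O; print(f,st[i],"box",(q@ex*1e3).round(1),(q@ey*1e3).round(1))
# refit the held cell in w8, +x end = nub rim
w=pickle.load(open("w8.pkl","rb"));s=robot.state();Rt=tool(s).as_matrix();p0=s["position"]
from scipy.optimize import least_squares
a=np.linspace(0,2*np.pi,181);o=np.array([(333.5,324),(453,322),(393,303),(393,346),(341,510),(447,508),(395,532)])*.7
def f(v):
    M=Rt@R.from_euler('yz',v[3:]).as_matrix();c=p0+Rt@v[:3]
    A,B=[proj(w,c+np.c_[np.full_like(a,x),.0165*np.cos(a),.0165*np.sin(a)]@M.T) for x in(.02875,-.03075)]
    return np.r_[A[:,0].min()-o[0,0],A[:,0].max()-o[1,0],A[:,1].min()-o[2,1],A[:,1].max()-o[3,1],B[:,0].min()-o[4,0],B[:,0].max()-o[5,0],B[:,1].max()-o[6,1]]
r=least_squares(f,[0,0,-.01,0,0],x_scale=[.01,.01,.01,.1,.1]);print((r.x[:3]*1e3).round(1),np.degrees(r.x[3:]).round(1),r.fun.round(1))
M=Rt@R.from_euler('yz',r.x[3:]).as_matrix();c=p0+Rt@r.x[:3]
for nm,v in(("E flat",(-.03075,0,0)),("front low corner",(.02875,0,.0165)),("nub",(.03075,0,0))):
    q=c+M@np.array(v)-O;print(nm,[(q@k*1e3).round(1) for k in(ex,ey,Z)])
E
```

```text
w7 [168  48  42   7 248] box 83.6 31.5
w7 [254 153  40   6 204] box 4.3 -31.9
w7 [255 164  39   7 225] box -4.8 -31.9
w7 [183 254  36   5 113] box -84.6 31.9
w8 [155  26  26   9 124] box 84.7 20.8
w8 [239 175  68  10 615] box 4.7 -32.2
w8 [238 194  69  10 587] box -4.6 -31.7
[ -0.7   0.2 -12. ] [ 0.9 -0.2] [ 0.1 -0.1 -0.4 -0.1  0.9 -0.9  0.5]
E flat [np.float64(-72.5), np.float64(-33.5), np.float64(26.1)]
front low corner [np.float64(-11.8), np.float64(-33.3), np.float64(37.9)]
nub [np.float64(-17.4), np.float64(-33.3), np.float64(53.5)]
```

```bash
python3 - <<'E'
from b2 import *
b=g(-64,1.8,26);rows([g(-64.5,z,t) for z,t in((1.8,22),(1.6,18),(1.4,14),(1.2,10),(1,8))],b)
b=g(-64,1,8);rows([g(-64,z,t) for z,t in((.6,6),(.4,4),(.2,2),(0,0))],b)
E
```

```text
[-0.014, 0.0, 0.02] [-0.0, -0.022, 0.0] tcp [0.552 0.089 0.027]
[-0.025, 0.0, 0.044] [0.0, -0.044, 0.0] tcp [0.552 0.089 0.024]
[-0.038, 0.0, 0.066] [0.0, -0.067, 0.0] tcp [0.552 0.089 0.022]
[-0.052, 0.0, 0.088] [0.0, -0.089, 0.0] tcp [0.552 0.089 0.019]
[-0.06, 0.0, 0.099] [0.0, -0.1, 0.0] tcp [0.551 0.089 0.018]
[-0.005, -0.0, 0.015] [-0.0, -0.011, 0.0] tcp [0.552 0.089 0.016]
[-0.01, -0.0, 0.028] [-0.0, -0.022, 0.0] tcp [0.551 0.089 0.015]
[-0.015, -0.0, 0.041] [-0.0, -0.033, 0.0] tcp [0.551 0.089 0.014]
[-0.021, -0.0, 0.054] [-0.0, -0.044, -0.0] tcp [0.551 0.089 0.012]
```

Request:
arm_command([
  [[-0.014,0,0.02],[0,-0.022,0],0.6],
  [[-0.025,0,0.044],[0,-0.044,0],0.6],
  [[-0.038,0,0.066],[0,-0.067,0],0.6],
  [[-0.052,0,0.088],[0,-0.089,0],0.6],
  [[-0.06,0,0.099],[0,-0.1,0],0.6],
])

```text
clock: 23.55
position: [0.5508, 0.0894, 0.0182]
eef_rot: [0.006, 0.994, -0.09, 0.067]
contact_force: [6.5, -1.2, 3.4]
finger_gap: 0.0305
```

```bash
python3 chk.py; python3 - <<'E'
from b2 import *
err(-64.5,1,8)
from bench import vision
w=vision.snapshot("wrist");pickle.dump(w,open("w9.pkl","wb"))
hsv=cv2.cvtColor(w["color"],cv2.COLOR_RGB2HSV).astype(int)
m=(((hsv[:,:,0]<4)|(hsv[:,:,0]>174))&(hsv[:,:,1]>170)&(hsv[:,:,2]>110)).astype(np.uint8)
n,l,st,ce=cv2.connectedComponentsWithStats(m)
print([(st[i].tolist(),(onz(w,[ce[i]],.0295)[0]-O).round(4).tolist()) for i in range(1,n) if st[i,4]>60])
E
```

```text
23.55 [0.5508 0.0894 0.0182] F [ 6.5 -1.2  3.4] Fx_box 6.7 T [-0.18 -0.94 -0.02] 0.0305
TCP box frame mm [-38.7, -33.0, 18.2] rotvec rel R0 deg [0.  7.7 0.1]
err ex,ey,z mm [-0.8, 0.41, 0.47] rot [0.01 0.56 0.09]
[([232, 175, 81, 12, 828], [-0.0014, -0.0323, 0.0295]), ([233, 198, 79, 12, 900], [-0.0105, -0.0306, 0.0295])]
```

Request:
arm_command([
  [[-0.005,0,0.015],[0,-0.012,0],0.6],
  [[-0.01,0,0.03],[0,-0.024,0],0.6],
  [[-0.015,0,0.043],[0,-0.036,0],0.6],
  [[-0.018,0,0.055],[0,-0.045,0],0.6],
  [[-0.018,0,0.055],[0,-0.045,0],0.6],
])

```text
clock: 24.1
position: [0.5496, 0.0899, 0.0128]
eef_rot: [-0.001, 0.996, -0.09, -0.004]
contact_force: [5.4, -0.2, 8.0]
finger_gap: 0.0305
```

```bash
python3 chk.py; python3 - <<'E'
from b2 import *
err(-64,0,0)
E
```

```text
24.1 [0.5496 0.0899 0.0128] F [ 5.4 -0.2  8. ] Fx_box 5.3 T [-0.01 -0.83  0.1 ] 0.0305
TCP box frame mm [-40.0, -32.7, 12.8] rotvec rel R0 deg [ 0.  -0.4  0.1]
err ex,ey,z mm [-1.19, 0.7, 0.66] rot [0.02 0.49 0.07]
```

Request:
arm_command([
  [[0.01,0,0],[0,0.002,0],0.6],
  [[0.02,0,0],[0,0.002,0],0.6],
  [[0.02,0,0],[0,0.002,0],-0.06],
  [[0.02,0,0],[0,0.002,0],-0.06],
  [[0.02,0,0],[0,0.002,0],-0.06],
])

```text
clock: 24.6
position: [0.545, 0.0897, 0.0083]
eef_rot: [0.0, 0.996, -0.09, -0.007]
contact_force: [0.4, 0.6, 0.4]
finger_gap: 0.0451
```

Request:
arm_command([
  [[0,0,-0.1],[0,0,0],-0.06],
  [[0,0,-0.3],[0,0,0],-0.06],
  [[0,0,-0.5],[0,0,0],-0.06],
  [[0,0,-0.6],[0,0,0],1],
  [[0,0,-0.6],[0,0,0],1],
])

```text
clock: 25.1
position: [0.5486, 0.0895, 0.0715]
eef_rot: [0.0, 0.996, -0.09, -0.003]
contact_force: [-0.3, -0.3, -0.3]
finger_gap: 0.0174
```

```bash
python3 chk.py
```

```text
25.1 [0.5486 0.0895 0.0715] F [-0.3 -0.3 -0.3] Fx_box -0.3 T [0.05 0.01 0.03] 0.0174
TCP box frame mm [-40.9, -33.2, 71.5] rotvec rel R0 deg [-0.1 -0.3  0.1]
```

Request:
arm_command([
  [[0.12,0,0],[0,0.002,0],1],
  [[0.24,0,0],[0,0.002,0],1],
  [[0.24,0,0.1],[0,0.002,0],1],
  [[0.24,0,0.2],[0,0.002,0],1],
  [[0.24,0,0.27],[0,0.002,0],1],
])

```text
clock: 25.6
position: [0.5699, 0.0856, 0.0408]
eef_rot: [0.0, 0.996, -0.091, -0.003]
contact_force: [-9.4, 6.7, 31.6]
finger_gap: 0.0001
```

Request:
arm_command([
  [[0,0,0],[0,0,0],1],
  [[0,0,0.02],[0,0,0],1],
  [[0,0,0.04],[0,0,0],1],
  [[0,0,0.05],[0,0,0],1],
  [[0,0,0.05],[0,0,0],1],
])

```text
clock: 26.1
position: [0.5705, 0.0858, 0.0407]
eef_rot: [0.0, 0.996, -0.09, -0.003]
contact_force: [-9.9, 1.4, 21.7]
finger_gap: 0.0002
```

```bash
python3 chk.py
```

```text
26.1 [0.5705 0.0858 0.0407] F [-9.9  1.4 21.7] Fx_box -10.0 T [0.25 1.7  0.03] 0.0002
TCP box frame mm [-18.7, -32.9, 40.7] rotvec rel R0 deg [-0.1 -0.4  0. ]
```

Request:
arm_command([
  [[0,0,-0.15],[0,0,0],1],
  [[-0.05,0,-0.4],[0,0,0],1],
  [[-0.15,0,-0.65],[0,0.002,0],1],
  [[-0.25,0,-0.85],[0,0.002,0],1],
  [[-0.3,0,-1.0],[0,0.002,0],1],
])

```text
clock: 26.6
position: [0.541, 0.0908, 0.1382]
eef_rot: [0.001, 0.996, -0.09, 0.002]
contact_force: [-0.1, -0.3, -0.3]
finger_gap: -0.0001
```

Request:
arm_command([
  [[0,0,-0.2],[0,0,0],1],
  [[0,0,-0.4],[0,0,0],1],
  [[0,0,-0.4],[0,0,0],1],
  [[0,0,-0.4],[0,0,0],1],
  [[0,0,-0.4],[0,0,0],1],
])

```text
clock: 27.1
position: [0.5405, 0.0907, 0.1756]
eef_rot: [0.001, 0.996, -0.09, -0.0]
contact_force: [-0.5, 0.7, -0.1]
finger_gap: 0.0001
```

```bash
python3 chk.py; python3 - <<'E'
from plan import *
from bench import vision
w=vision.snapshot("wrist");pickle.dump(w,open("w10.pkl","wb"));cv2.imwrite("pics/w10.png",cv2.resize(w["color"][:,:,::-1],(800,600),interpolation=cv2.INTER_CUBIC))
# lid angle from the free edge seen in the scene camera later
q=lambda L:(w,)
for ang in(1.75,1.85,1.95):
    P=[O+ex*x+ey*(.084+(-.170)*np.cos(ang))+Z*(.052+.170*np.sin(ang)) for x in(-.097,.097)]
    s=pickle.load(open("scene.pkl","rb"));t=pickle.load(open("top.pkl","rb"));print(ang,"scene800",(proj(s,P)/.7).round(0).tolist(),"top800",(proj(t,P)/.7).round(0).tolist())
E
```

```text
27.1 [0.5405 0.0907 0.1756] F [-0.5  0.7 -0.1] Fx_box -0.6 T [-0.01  0.   -0.03] 0.0001
TCP box frame mm [-49.1, -33.5, 175.6] rotvec rel R0 deg [-0.1  0.   0.1]
1.75 scene800 [[498.0, 286.0], [414.0, 350.0]] top800 [[288.0, 276.0], [306.0, 179.0]]
1.85 scene800 [[505.0, 293.0], [421.0, 358.0]] top800 [[280.0, 276.0], [297.0, 179.0]]
1.95 scene800 [[512.0, 301.0], [428.0, 367.0]] top800 [[272.0, 275.0], [290.0, 179.0]]
```

View pics/w10.png

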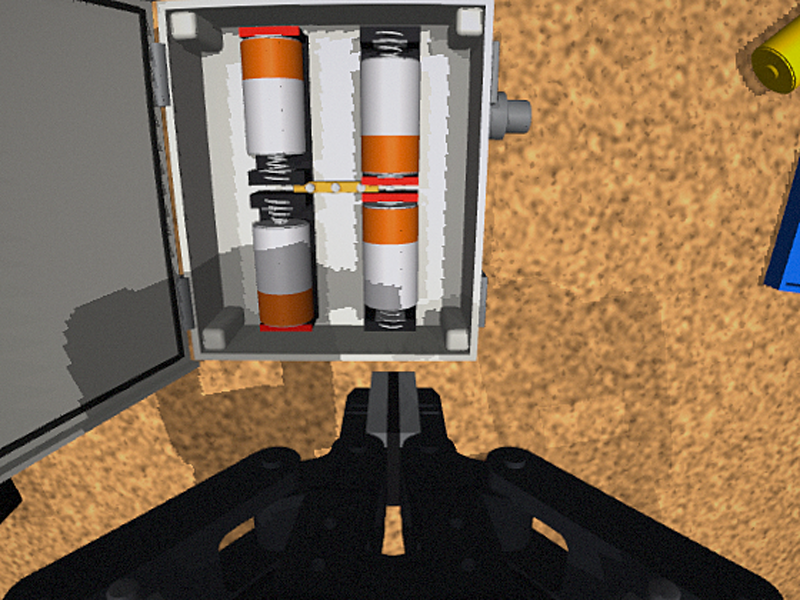

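All four holders are now loaded with nubs to the red walls and springs at the flat ends: the empty column's cells are at (390,115) and (390,255), the loaded pair unchanged. Next is the lid, at about 1.92 rad (its edge corners match in both views). I work out a path over its edge and down its outer face.

```bash
python3 - <<'E'
from plan import *
t=pickle.load(open("top.pkl","rb"))
loc=lambda q:[round(float((q-O)@k)*1e3) for k in(ex,ey)]
print("can top",loc(onz(t,[(202*.7,216*.7)],.17)[0]),"battery corners",[loc(q) for q in onz(t,np.array([(180,284),(217,284),(219,358),(182,358)])*.7,.1)])
L=lambda x,y,z:(O+ex*x/1e3+ey*y/1e3+Z*z/1e3,R0)
up=[L(0,-33,275),L(0,65,275),L(0,163,270),L(0,192,262),L(0,192,190)]
b=None
for g in up: rows([g],b); b=g
print("arc")
H=np.array([84,54]);r=150
th=[1.92,1.75,1.6,1.4,1.2,1.0,.8,.6,.4,.25,.15]
pts=[]
for a in th:
    y=H[0]-r*np.cos(a)+14*np.sin(a)*np.sin(a); z=H[1]+r*np.sin(a)+12*np.cos(a)*np.sin(a)
    pts.append(L(0,y,z)); print(a,round(y),round(z))
E
```

```text
can top [12, 315] battery corners [[-116, 355], [-106, 278], [-253, 246], [-264, 321]]
[0.491, -0.004, -0.995] [0.001, 0.0, -0.0] tcp [0.589 0.082 0.275]
[-0.0, -0.98, 0.0] [0.0, 0.0, 0.0] tcp [0.606 0.179 0.275]
[0.0, -0.98, 0.05] [0.0, 0.0, 0.0] tcp [0.624 0.275 0.27 ]
[-0.0, -0.29, 0.08] [0.0, 0.0, 0.0] tcp [0.629 0.304 0.262]
[0.0, 0.0, 0.72] [0.0, 0.0, 0.0] tcp [0.629 0.304 0.19 ]
arc
1.92 148 191
1.75 124 199
1.6 102 204
1.4 72 204
1.2 42 198
1.0 13 186
0.8 -13 168
0.6 -35 144
0.4 -52 117
0.25 -60 94
0.15 -64 78
```

Request:
arm_command([
  [[0.1,0,-0.2],[0,0,0],1],
  [[0.2,0,-0.4],[0,0,0],1],
  [[0.3,0,-0.6],[0,0,0],1],
  [[0.4,0,-0.8],[0,0,0],1],
  [[0.49,0,-1.0],[0,0,0],1],
])

```text
clock: 27.65
position: [0.5894, 0.082, 0.2767]
eef_rot: [0.001, 0.996, -0.09, 0.0]
contact_force: [0.2, 0.6, -0.1]
finger_gap: 0.0003
```

Request:
arm_command([
  [[0,-0.2,0],[0,0,0],1],
  [[0,-0.4,0],[0,0,0],1],
  [[0,-0.6,0],[0,0,0],1],
  [[0,-0.8,0],[0,0,0],1],
  [[0,-0.98,0],[0,0,0],1],
])

```text
clock: 28.15
position: [0.6068, 0.1794, 0.2757]
eef_rot: [0.001, 0.996, -0.09, 0.0]
contact_force: [-0.2, -0.3, -0.4]
finger_gap: 0.0001
```

Request:
arm_command([
  [[0,-0.2,0],[0,0,0],1],
  [[0,-0.4,0],[0,0,0],1],
  [[0,-0.6,0],[0,0,0],1],
  [[0,-0.8,0],[0,0,0],1],
  [[0,-0.98,0],[0,0,0],1],
])

```text
clock: 28.65
position: [0.6249, 0.2766, 0.2771]
eef_rot: [0.001, 0.996, -0.09, 0.001]
contact_force: [0.3, 0.9, 0.1]
finger_gap: 0.0002
```

Request:
arm_command([
  [[0,-0.15,0],[0,0,0],1],
  [[0,-0.29,0],[0,0,0],1],
  [[0,-0.29,0],[0,0,0],1],
  [[0,-0.29,0],[0,0,0],1],
  [[0,-0.29,0],[0,0,0],1],
])

```text
clock: 29.15
position: [0.6299, 0.3029, 0.2773]
eef_rot: [0.001, 0.996, -0.091, 0.001]
contact_force: [0.0, 0.1, -0.2]
finger_gap: 0.0002
```

Request:
arm_command([
  [[0,0,0.2],[0,0,0],1],
  [[0,0,0.4],[0,0,0],1],
  [[0,0,0.6],[0,0,0],1],
  [[0,0,0.8],[0,0,0],1],
  [[0,0,0.8],[0,0,0],1],
])

```text
clock: 29.65
position: [0.6282, 0.3018, 0.1932]
eef_rot: [0.002, 0.996, -0.091, -0.002]
contact_force: [-0.2, -0.6, -0.7]
finger_gap: 0.0003
```

```bash
python3 chk.py
```

```text
29.65 [0.6282 0.3018 0.1932] F [-0.2 -0.6 -0.7] Fx_box -0.1 T [0.03 0.04 0.08] 0.0003
TCP box frame mm [-0.5, 189.9, 193.2] rotvec rel R0 deg [-0.3 -0.2  0.1]
```

Request:
arm_command([
  [[0,0.18,0],[0,0,0],1],
  [[0,0.36,0],[0,0,0],1],
  [[0,0.54,-0.02],[0,0,0],1],
  [[0,0.72,-0.03],[0,0,0],1],
  [[0,0.9,-0.04],[0,0,0],1],
])

```text
clock: 30.15
position: [0.6142, 0.2129, 0.2029]
eef_rot: [0.001, 0.996, -0.091, 0.003]
contact_force: [1.1, 3.0, 0.5]
finger_gap: -0.0001
```

Request:
arm_command([
  [[0,0.2,-0.03],[0,0,0],1],
  [[0,0.4,-0.02],[0,0,0],1],
  [[0,0.6,0.03],[0,0,0],1],
  [[0,0.75,0.09],[0,0,0],1],
  [[0,0.87,0.14],[0,0,0],1],
])

```text
clock: 30.65
position: [0.5976, 0.1275, 0.1868]
eef_rot: [0.001, 0.996, -0.091, 0.001]
contact_force: [-0.2, 1.4, -1.4]
finger_gap: 0.0002
```

```bash
python3 chk.py
```

```text
30.65 [0.5976 0.1275 0.1868] F [-0.2  1.4 -1.4] Fx_box -0.4 T [ 0.28 -0.07  0.04] 0.0002
TCP box frame mm [0.5, 12.9, 186.8] rotvec rel R0 deg [-0.1  0.1  0.1]
```

Request:
arm_command([
  [[0,0.14,0.09],[0,0,0],1],
  [[0,0.26,0.18],[0,0,0],1],
  [[0,0.38,0.3],[0,0,0],1],
  [[0,0.48,0.42],[0,0,0],1],
  [[0,0.57,0.56],[0,0,0],1],
])

```text
clock: 31.15
position: [0.5882, 0.0719, 0.1307]
eef_rot: [0.001, 0.996, -0.09, 0.002]
contact_force: [-0.6, 0.6, 1.1]
finger_gap: 0.0
```

Request:
arm_command([
  [[0,0.05,0.12],[0,0,0],1],
  [[0,0.1,0.24],[0,0,0],1],
  [[0,0.13,0.36],[0,0,0],1],
  [[0,0.15,0.45],[0,0,0],1],
  [[0,0.16,0.53],[0,0,0],1],
])

```text
clock: 31.65
position: [0.5853, 0.0571, 0.0777]
eef_rot: [0.001, 0.996, -0.09, 0.001]
contact_force: [-0.9, -1.4, 1.6]
finger_gap: 0.0001
```

```bash
python3 chk.py
```

```text
31.65 [0.5853 0.0571 0.0777] F [-0.9 -1.4  1.6] Fx_box -0.6 T [-0.06  0.04 -0.03] 0.0001
TCP box frame mm [1.0, -58.6, 77.7] rotvec rel R0 deg [-0.1  0.1  0.1]
```

Following the arc. Now I press down to the stop.

Request:
arm_command([
  [[0,0.02,0.06],[0,0,0],1],
  [[0,0.03,0.12],[0,0,0],1],
  [[0,0.03,0.17],[0,0,0],1],
  [[0,0.03,0.21],[0,0,0],1],
  [[0,0.03,0.21],[0,0,0],1],
])

```text
clock: 32.15
position: [0.5847, 0.0542, 0.057]
eef_rot: [0.001, 0.996, -0.09, 0.001]
contact_force: [0.5, 0.4, -0.4]
finger_gap: 0.0003
```

```bash
python3 chk.py
```

```text
32.15 [0.5847 0.0542 0.057 ] F [ 0.5  0.4 -0.4] Fx_box 0.4 T [-0.04 -0.02 -0.03] 0.0003
TCP box frame mm [0.9, -61.5, 57.0] rotvec rel R0 deg [-0.1  0.1  0.1]
```

Request:
arm_command([
  [[0,0,0.01],[0,0,0],1],
  [[0,0,0.02],[0,0,0],1],
  [[0,0,0.03],[0,0,0],1],
  [[0,0,0.04],[0,0,0],1],
  [[0,0,0.04],[0,0,0],1],
])

```text
clock: 32.65
position: [0.5852, 0.0542, 0.056]
eef_rot: [0.001, 0.996, -0.09, 0.001]
contact_force: [-5.1, 0.5, 10.5]
finger_gap: 0.0003
```

```bash
python3 chk.py; python3 - <<'E'
from plan import *
from bench import vision
t=vision.snapshot("scene");pickle.dump(t,open("s11.pkl","wb"))
s0=pickle.load(open("scene.pkl","rb"))
for ang in(0,.1,.3,.6,1.0,1.4):
    P=[O+ex*x+ey*(.084-(.12)*np.cos(ang))+Z*(.056+.12*np.sin(ang)) for x in(-.08,.06,.08)]
    px=proj(t,P).round().astype(int); print(ang,px.tolist(),[t["color"][v,u].tolist() for u,v in px],[s0["color"][v,u].tolist() for u,v in px])
E
```

```text
32.65 [0.5852 0.0542 0.056 ] F [-5.1  0.5 10.5] Fx_box -5.1 T [ 0.05  0.91 -0.04] 0.0003
TCP box frame mm [1.4, -61.4, 56.0] rotvec rel R0 deg [-0.1  0.1  0. ]
0 [[298, 211], [260, 238], [254, 243]] [[136, 138, 131], [194, 195, 188], [194, 196, 188]] [[87, 90, 84], [161, 163, 155], [178, 181, 173]]
0.1 [[298, 208], [260, 236], [254, 240]] [[135, 138, 132], [193, 195, 188], [194, 196, 189]] [[169, 161, 146], [131, 133, 126], [130, 131, 125]]
0.3 [[300, 204], [261, 232], [255, 236]] [[179, 144, 93], [194, 195, 187], [194, 196, 188]] [[173, 139, 89], [101, 102, 98], [97, 96, 93]]
0.6 [[304, 199], [265, 228], [259, 232]] [[184, 150, 99], [182, 183, 175], [193, 195, 188]] [[178, 144, 94], [95, 95, 91], [86, 87, 83]]
1.0 [[314, 198], [274, 228], [267, 232]] [[181, 146, 97], [135, 136, 129], [189, 191, 182]] [[174, 140, 91], [164, 154, 145], [143, 146, 138]]
1.4 [[327, 204], [286, 234], [280, 239]] [[185, 149, 99], [169, 168, 154], [179, 179, 173]] [[179, 143, 95], [27, 28, 27], [86, 77, 69]]
```

Request:
arm_command([
  [[0,0,0.01],[0,0,0],1],
  [[0,0,0.02],[0,0,0],1],
  [[0,0,0.02],[0,0,0],1],
  [[0,0,0.02],[0,0,0],1],
  [[0,0,0.02],[0,0,0],1],
])

```text
clock: 33.2
position: [0.5853, 0.0542, 0.0559]
eef_rot: [0.001, 0.996, -0.09, 0.001]
contact_force: [-10.1, -0.1, 19.2]
finger_gap: 0.0002
```

Request:
arm_command([
  [[0,0,-0.1],[0,0,0],1],
  [[0,0,-0.3],[0,0,0],1],
  [[0,0,-0.5],[0,0,0],1],
  [[0,0,-0.8],[0,0,0],1],
  [[0,0,-1.0],[0,0,0],1],
])

```text
clock: 33.7
position: [0.5855, 0.0543, 0.1538]
eef_rot: [0.001, 0.996, -0.09, 0.003]
contact_force: [0.6, 0.3, 0.1]
finger_gap: 0.0003
```

Request:
arm_command([
  [[0,0.2,-0.1],[0,0,0],1],
  [[0,0.4,-0.2],[0,0,0],1],
  [[0,0.6,-0.3],[0,0,0],1],
  [[0,0.8,-0.4],[0,0,0],1],
  [[0,1.0,-0.5],[0,0,0],1],
])

```text
clock: 34.2
position: [0.5665, -0.0446, 0.2023]
eef_rot: [0.001, 0.996, -0.09, 0.002]
contact_force: [0.1, -0.1, -0.7]
finger_gap: 0.0001
```

Request:
arm_command([
  [[0,0.2,-0.1],[0,0,0],1],
  [[0,0.4,-0.2],[0,0,0],1],
  [[0,0.6,-0.3],[0,0,0],1],
  [[0,0.6,-0.3],[0,0,0],1],
  [[0,0.6,-0.3],[0,0,0],1],
])

```text
clock: 34.7
position: [0.5558, -0.1029, 0.2319]
eef_rot: [0.001, 0.996, -0.091, 0.002]
contact_force: [-0.8, 0.4, 0.1]
finger_gap: -0.0002
```

```bash
python3 chk.py; python3 - <<'E'
from plan import *
from bench import vision
t0=pickle.load(open("top.pkl","rb"));t=vision.snapshot("top")
cv2.imwrite("pics/end.png",t["color"][:,:,::-1])
# lid outline: light-grey blob around the box
P=np.array([O+ex*x+ey*y+Z*.056 for x,y in((-.097,.084),(.097,.084),(.097,-.086),(-.097,-.086))])
px=proj(t,P);print("pred lid corners",px.round(1).tolist())
lab=t["color"].astype(int);g=((lab.max(2)-lab.min(2)<22)&(lab.min(2)>120)).astype(np.uint8)
n,l,st,ce=cv2.connectedComponentsWithStats(g);i=l[tuple(px.mean(0).round().astype(int)[::-1])]
print(st[i],ce[i],"pred centre",px.mean(0),cv2.boxPoints(cv2.minAreaRect(np.argwhere(l==i)[:,::-1].astype(np.float32))).round(1).tolist())
# bench change: differing pixels outside the arm's and lid's region
d=(np.abs(t["color"].astype(int)-t0["color"]).max(2)>45).astype(np.uint8);d=cv2.morphologyEx(d,cv2.MORPH_OPEN,np.ones((3,3)))
n,l,st,ce=cv2.connectedComponentsWithStats(d);print([s.tolist() for s in st[1:] if s[4]>20])
E
```

```text
34.7 [ 0.5558 -0.1029  0.2319] F [-0.8  0.4  0.1] Fx_box -0.8 T [ 0.02 -0.02  0.01] -0.0002
TCP box frame mm [0.6, -221.3, 231.9] rotvec rel R0 deg [-0.1  0.2  0.1]
pred lid corners [[220.0, 208.1], [230.4, 146.2], [285.9, 153.4], [277.1, 215.8]]
[ 221  146   70   70 3530] [254.61274788 180.67903683] pred centre [253.32694657 180.87991391] [[219.3000030517578, 207.6999969482422], [230.3000030517578, 143.39999389648438], [293.6000061035156, 154.1999969482422], [282.5, 218.5]]
[[160, 117, 398, 303, 43009], [185, 124, 98, 90, 4542], [375, 200, 16, 22, 257], [395, 202, 16, 22, 279], [395, 277, 10, 9, 78], [556, 299, 4, 31, 95], [257, 311, 7, 9, 39], [254, 321, 4, 7, 25], [278, 361, 4, 12, 37], [280, 379, 8, 7, 40], [295, 378, 6, 5, 27], [326, 378, 19, 42, 329], [271, 409, 9, 5, 33], [292, 413, 6, 5, 26], [275, 415, 16, 5, 42]]
```

```bash
python3 -c "
from bench import robot
print(robot.finish_job(), robot.state()['clock'])"
```

```text
the job is handed in; nothing more can be done
the job is handed in; nothing more can be done
```

Both empty holders now have a spare D cell from the tray, nub to the red plus wall. The third spare is still in the tray, the lid is shut, and I handed the job in at about 35 s of the 72 s. The hand-in reports no verdict, so what follows is from my own checks.

- **Cells:** the last close view showed all four holders filled, with nubs at the red walls and springs compressed at the flat ends. I then pressed on the nub ends of both new cells. They stopped at 40.6 and 40.7 mm above the bench, against 41 mm expected for a level cell fully home.
- **Lid:** pressing met the lid's outer face at 56 mm (box 52 mm plus 4 mm plate), holding at 19 N. Its outline in the top camera matches the shut position, apart from a few pixels beyond the predicted free edge, where the lip is.
- **Tray and bench:** in the tray, only the two spots I took cells from changed in the top camera. I could not check every bystander this way, because the arm's own change region covers part of the picture. I felt no unexpected contact during the moves.

**Checks that disagreed:**
- The cylinder fit put the first cell about 1.4 mm from its nominal place and 3.6° off level. The same fit gave a clearly wrong reading on a cell that was already loaded, so I went by the press test instead.
- On the second cell, the spring force and the camera differed by 3–4 mm on how far the spring was pushed back. The cell still swung down behind its wall without jamming.

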